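# Pack the pickling chemicals into their fitted carrier

### The job

Pack the wooden carrier for the cupboard: first stand the tall plain brown bottle and the narrow carton in the back-row wells cut to fit them, and only when both are in, set the black-lidded jar and the small white vial into the front-row wells that fit them, so that the tall ones are never lifted over a loaded front row. Keep everything upright and fully down on the floor of its own well. Leave the short labelled brown bottle (an oxidiser, which must not travel with these) and the wide carton (kept out for spills) standing where they are.

Things in the scene. Friction and masses are not known exactly. Their poses are not given: they have to be found in the camera images.
- tall_bottle: The tall plain brown bottle without a label, 190 mm high, oval body 58 mm along its x by 82 mm along its y, round black cap 34 mm in diameter from 168 to 190 mm height (grip it there), about 0.4 kg. To be packed. Stands on the bench at the start, in one of six spots well over 100 mm apart, turned up to 0.45 rad. Origin: centre of its underside, z up.
- narrow_carton: The narrow, taller yellow carton, 46 mm along its x, 73 mm along its y, 120 mm high, rigid, about 0.25 kg; grip it across the 46 mm. To be packed. Stands on the bench at the start, in one of six spots well over 100 mm apart, turned up to 0.45 rad. Origin: centre of its underside, z up.
- jar: Round white jar with a black screw lid, 56 mm in diameter, 75 mm high, lid from 58 mm up, about 0.1 kg. To be packed. Stands on the bench at the start, in one of six spots well over 100 mm apart, turned up to 0.45 rad. Origin: centre of its underside, z up. Over the bench hang a fume hood (beyond x = 0.67 near y = 0.15) and a lamp (beyond x = 0.57, y 0.3 to 0.56, above z = 0.65).
- vial: Small round white vial with a white cap, 30 mm in diameter, 62 mm high, about 0.03 kg. To be packed. Stands on the bench at the start, in one of six spots well over 100 mm apart, turned up to 0.45 rad. Origin: centre of its underside, z up.
- short_bottle: Look-alike to be left alone: the shorter brown bottle with a blue-and-red label, 165 mm high, body 59 mm along its x by 82 mm along its y. Stands on the bench at the start, in one of six spots well over 100 mm apart, turned up to 0.45 rad. Origin: centre of its underside, z up.
- wide_carton: Look-alike to be left alone: the wider, lower yellow carton, 56 mm along its x, 86 mm along its y, 107 mm high. Stands on the bench at the start, in one of six spots well over 100 mm apart, turned up to 0.45 rad. Origin: centre of its underside, z up.
- well_bottle: Wood block with the larger oblong well for the tall bottle, in the back row of the fixed carrier (either side). Block 94 (x) x 104 (y) x 40 mm; well 32 mm deep, its floor 8 mm above the origin. Origin: centre of the underside, 10 mm over bench; x to the carrier's back (away from the robot), y to its left. Well 70 (x) x 92 (y) mm. End boards 88 mm high, 70 mm outward of the block's middle.
- well_carton: Wood block with the smaller oblong well for the narrow carton, in the back row of the fixed carrier (either side). Block 94 (x) x 104 (y) x 40 mm; well 32 mm deep, its floor 8 mm above the origin. Origin: centre of the underside, 10 mm over bench; x to the carrier's back (away from the robot), y to its left. Well 58 (x) x 84 (y) mm. End boards 88 mm high, 70 mm outward of the block's middle.
- well_jar: Wood block with the larger round well for the jar, in the front row of the fixed carrier (either side). Block 94 (x) x 104 (y) x 28 mm; well 20 mm deep, its floor 8 mm above the origin. Origin: centre of the underside, 10 mm over bench; x to the carrier's back (away from the robot), y to its left. Diameter 68 mm. End boards 88 mm high, 70 mm outward of the block's middle.
- well_vial: Wood block with the smaller round well for the vial, in the front row of the fixed carrier (either side). Block 94 (x) x 104 (y) x 28 mm; well 20 mm deep, its floor 8 mm above the origin. Origin: centre of the underside, 10 mm over bench; x to the carrier's back (away from the robot), y to its left. Diameter 44 mm. End boards 88 mm high, 70 mm outward of the block's middle.
There are look-alikes about, which are no part of the job. What is shaped like the jar but green is not meant.

How it is judged:
By the outcome, as a careful person would: the job done as asked, in the order asked, and still so for the second after the job is handed in, with the robot touching nothing.
It also fails if it takes over 125 s, if anything falls off the work surface, if the arm or the gripper's body presses on something with over 40 N, if the wrist force passes 120 N, or if a joint passes its speed limit or range.

### The arm

A 6-joint arm with a two-finger parallel gripper is mounted at the origin on a cart in front of the work surface, level with it; the furniture and walls round the work are solid. World frame = base frame: x ahead of the robot, y to its left, z up, the work surface at z = 0. Lengths are in m, angles in degrees, forces in N, time in s.
With the tool pointing down it reaches from about 0.35 to 0.875 m from the base axis. Payload 4.2 kg.
Tool frame: the origin (TCP) lies on the centre line of the jaws, within the pads' length; the fingertips stand 25 mm ahead of it and the grasp point (between the pads) lies 6 mm ahead of it (finger_overhang is the distance from the TCP to the fingertips, in m); z points along the fingers, y is the line along which they close (so a half turn about z gives the same grasp; the last joint's range is limited). The gripper opens to 87 mm and grips with 3 to 60 N. Pads are 19 mm wide; open, the fingers measure 117 mm over their backs; the gripper's body (75 mm by 190 mm) begins 51 mm behind the grasp point.
Start: joints at [86.837, 22.042, 0.453, 0, -68.411, -14.817], TCP at [0.193, 0.594, 0.248] pointing down, gripper open.
Joint ranges: [-179.83, 179.83], [-69.29, 118.12], [-61.27, 80.66], [-181.25, 117.63], [-171.15, -9.14], [-177.46, 177.46]. Speed limits (degrees/s): [159.86, 159.86, 180, 180, 180, 180].

### API

Orientations are given as a 3x3 rotation matrix whose columns are the frame's x, y, z axes.
In Python, from station import sense, capture, finish_job, spot_in, tip_of, finger_overhang gives the robot as it stands. The module is installed in compiled form; this text tells all that it offers.
- The arm moves only by the tool servo_tool, never from a script. Its arguments are lists of equal length, an entry for each row: "slide": the shift along the tool's x, y, z in m, a list of three; "spin": the turn about the tool's z in degrees; "grip": the closure, from 0 (fully open) to 1 (shut). A call has exactly 5 rows; each row is the pose to reach, as a shift and turn from the pose commanded when the call began, along the tool's axes at that moment; what a row does not reach only later rows make up. A row lasts 1/12 s, in which the tool goes at most 41.7 mm and 7.16 degrees, less where a joint would pass 70% of its speed; a pose out of reach is approached as far as the arm can. A call with a gripper value outside its range is refused whole. The fingers move at their own pace and stop on an object; the grip force is fixed at half the most. Time passes only in rows, so rows that repeat a pose let the fingers close, or fill a call up. It gives the time, the measured TCP pose, the force, the opening and the grip force at its end, in the units of the state.
- sense(): the state, without advancing time (a new reading comes with each control period).
- capture(name): name is "scene" or "top"; returns a dict with "pixels" (420x560x3 uint8, blue, green, red), "depth" (420x560 float32, m along the optical axis (not along the pixel's ray), 0 where there is no reading), "fx", "fy", "cx", "cy" (pixels), "k1" (the pictures are not rectified: a ray, as slopes to the right and down, at radius r is drawn at 1 + k1 r^2 times it, then the intrinsics apply), "R" (3x3) and "t" (3): a world point X has camera coordinates R X + t. Camera axes: x right, y down, z forward; pixel columns grow to the right and rows downward; lengths in m; the calibration is good to about 2 mm. A picture is of the moment at which its call begins.
- finish_job(): hands the job in; it is judged then, once.
Trained networks look in the newest picture that a camera, given by its name, has taken for a name from the list of things; names that differ only in an ending like _2 or _b are one class to them, and where a whole thing is asked for, a point or a joint stands for the part that bears it (a point fixed in the world has none). Each returns a list of dicts, best first, with "conf" (0 to 1); they miss things now and then, are a little off and sometimes report something else, mostly with a low value. They report only what shows in the picture. A call takes as long as a camera call. They do not tell look-alikes from the thing itself.
- spot_in(thing, camera): "point" ([x, y, z] in m, in world coordinates, good to about 4 mm: the middle of the surface that is visible of it).
- tip_of(thing, camera): "point" ([x, y, z] in m, in world coordinates, good to about 4 mm: a listed point, or the origin of a listed thing).
The state is a dict: "time_s": time; "joints": joint angles; "joint_velocities": joint speeds; "effort": joint torques, N m; "tcp_pos": TCP position; "ee_rot": TCP orientation; "wrist_force": force on the tool from outside, world axes, zero at the start; "moment": the same for the moment, N m; "gripper_width": opening from 0.0 (shut) to 1.0 (fully open); "gripper_force": force on a finger pad.
Only numpy, scipy, OpenCV 4.12 (cv2) and the standard library are available. Lean on these libraries where they do the work, as an engineer would, in place of code of your own. Each camera call takes 0.05 s, during which the arm holds its last target. There are 200 camera calls.

## Working session

There is one attempt and no reset: what is moved stays moved. The work goes in short steps, Python scripts to look and compute and a tool call to move; the robot and the scene stay as the last step left them, time stands still between calls to the robot, and variables do not carry over. Pictures are saved under pics/ and viewed, at most 14 in all, crops included, and the job is handed in when it is done.

Besides the shell and the picture viewer there is one more tool, called after "Request:" by a JSON object that holds its "fn" and its "kwargs", one argument or row to a line. servo_tool: Moves the arm, as the interface text tells. Its arguments: {"type":"object","properties":{"slide":{"type":"array"},"spin":{"type":"array"},"grip":{"type":"array"}},"required":["slide","spin","grip"]}

```bash
mkdir -p pics; cat > h.py <<'E'
import numpy as np, cv2
from station import *
def cloud(c):
    d=c["depth"]; H,W=d.shape
    K=np.array([[c["fx"],0,c["cx"]],[0,c["fy"],c["cy"]],[0,0,1.]])
    v,u=np.mgrid[:H,:W]
    p=cv2.undistortPoints(np.stack([u,v],-1).reshape(-1,1,2).astype(np.float64),K,np.array([c["k1"],0,0,0.])).reshape(H,W,2)
    P=np.dstack([p[...,0]*d,p[...,1]*d,d])
    X=(P-np.array(c["t"]))@np.array(c["R"])
    X[d<=0]=np.nan
    return X
E
python3 - <<'E'
from h import *
for n in("scene","top"):
    c=capture(n); cv2.imwrite(f"pics/{n}1.png",c["pixels"]); np.save(f"{n}1.npy",cloud(c)); print(n,c["R"],c["t"],c["fx"],c["k1"])
    for t in "tall_bottle narrow_carton jar vial short_bottle wide_carton well_bottle well_carton well_jar well_vial".split():
        print(t,[(np.round(r["point"],3).tolist(),round(r["conf"],2)) for r in tip_of(t,n)])
s=sense();print(s)
E
```

```text
scene [[ 0.85280104 -0.5221583  -0.00900551]
 [-0.33863782 -0.53977927 -0.7706898 ]
 [ 0.39756108  0.66029467 -0.63714687]] [-0.44914477  0.26795835  1.10701141] 470.1599539561929 -0.10730834168201793
tall_bottle [([0.453, 0.033, 0.005], 0.96), ([0.569, -0.327, 0.01], 0.7)]
narrow_carton [([0.432, 0.17, -0.002], 0.94)]
jar [([0.658, -0.07, -0.003], 0.94), ([0.522, -0.063, 0.001], 0.87), ([0.581, 0.125, -0.002], 0.62)]
vial [([0.588, -0.006, -0.0], 0.71), ([0.564, -0.326, 0.012], 0.5)]
short_bottle [([0.463, 0.443, -0.005], 0.62)]
wide_carton [([0.568, 0.28, 0.003], 0.57)]
well_bottle [([0.567, -0.326, 0.01], 0.57)]
well_carton [([0.574, -0.22, 0.01], 0.93)]
well_jar [([0.476, -0.216, 0.01], 0.76), ([0.571, -0.221, 0.007], 0.2)]
well_vial [([0.471, -0.319, 0.009], 0.56)]
top [[ 0.0074783  -0.99992564 -0.0096329 ]
 [-0.99154974 -0.00616733 -0.12958035]
 [ 0.12951131  0.01052054 -0.99152213]] [0.06952513 0.5545129  1.21496794] 451.9504384117574 -0.09969381021432336
tall_bottle [([0.448, 0.029, 0.003], 0.6)]
narrow_carton [([0.433, 0.169, 0.0], 0.97)]
jar [([0.653, -0.065, 0.0], 0.71), (
[... 542 characters left out ...]
111280e+01, -1.48177146e+01]), 'joint_velocities': array([-0.06559852, -0.02827109,  0.03937155, -0.00470119,  0.11684567,
       -0.03172233]), 'effort': array([-1.21708754e-04, -3.90476239e+01,  1.87618768e+01,  4.22464639e+00,
        1.54417235e-02, -2.29480844e-05]), 'tcp_pos': array([0.19287646, 0.59446228, 0.24756985]), 'ee_rot': array([[ 9.51164507e-01, -3.08684434e-01, -1.73687749e-05],
       [-3.08684434e-01, -9.51164507e-01,  3.23917155e-05],
       [-2.65193806e-05, -2.54483797e-05, -9.99999999e-01]]), 'wrist_force': array([ 0.02081723,  0.1788111 , -0.72448242]), 'moment': array([-0.07520832,  0.00594288,  0.02040858]), 'gripper_force': 0.0, 'gripper_width': 1.0045345687563212}
```

View pics/scene1.png

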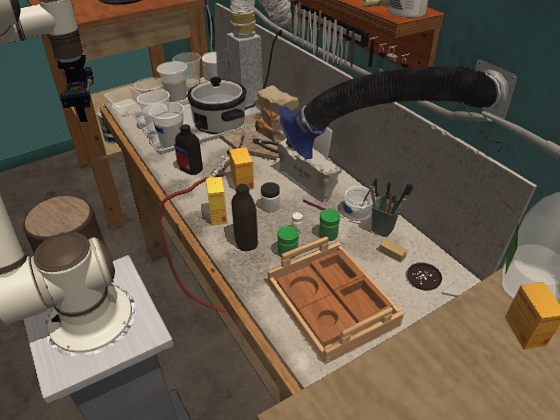

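View pics/top1.png

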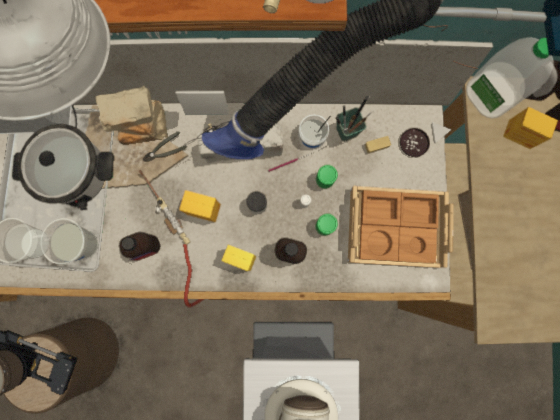

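The tall plain bottle is at scene (244,218), and the short labelled one is at (187,150). The narrow carton is at (217,200) and the wide one at (241,168). The black-lidded jar is at (270,195), with green look-alikes at (288,240) and (329,222). The vial is at (297,218). The carrier is at about (335,295), with the round wells in its front row. I'll measure these next and confirm in a crop.

```bash
python3 - <<'E'
from h import *
S=np.load("scene1.npy");T=np.load("top1.npy")
def sel(X,x,y,r,z0,z1):
    P=X.reshape(-1,3);P=P[~np.isnan(P[:,0])]
    return P[(np.hypot(P[:,0]-x,P[:,1]-y)<r)&(P[:,2]>z0)&(P[:,2]<z1)]
def rect(P):
    (a,b),(w,h),an=cv2.minAreaRect((P[:,:2]*1000).astype(np.float32)); return [round(float(q),1) for q in(a,b,w,h,an)]
for n,x,y,h in [("tall",.45,.031,.19),("narrow",.432,.17,.12),("jar",.583,.123,.075),("vial",.59,-.007,.062),("short",.462,.445,.165),("wide",.567,.28,.107)]:
    for nm,X in(("S",S),("T",T)):
        P=sel(X,x,y,.065,h-.008,h+.015)
        if len(P)>3: print(n,nm,len(P),"top",rect(P),np.round(np.median(P,0),4))
B=np.vstack([sel(S,.45,.031,.065,.03,.14),sel(T,.45,.031,.065,.03,.14)]); print("body S+T",len(B),rect(B))
# rows of carrier
for nm,X in(("S",S),("T",T)):
    P=sel(X,.52,-.267,.15,.07,.12); print("endboard",nm,len(P),[ (rect(P[P[:,1]>-.267]),rect(P[P[:,1]<-.267]))])
# wells: height map from top
P=sel(T,.52,-.267,.14,-.01,.12)
g={}
Q=[S,T]
for nm,X in(("S",S),("T",T)):
  for k,(x,y) in dict(BL=(.57,-.217),BR=(.567,-.324),FL=(.475,-.213),FR=(.469,-.318)).items():
    P=sel(X,x,y,.05,.012,.026); 
    if len(P)>5: print(nm,k,len(P),rect(P))
im=cv2.imread("pics/top1.png"); sc=cv2.imread("pics/scene1.png")
a=cv2.resize(im[175:275,340:460],None,fx=4,fy=4,interpolation=cv2.INTER_CUBIC)
b=cv2.resize(sc[120:270,165:345],(480,400),interpolation=cv2.INTER_CUBIC)[:, :320]
b=cv2.resize(sc[120:260,165:345],(320,249)); b=cv2.copyMakeBorder(b,0,151,0,0,cv2.BORDER_CONSTANT)
cv2.imwrite("pics/crop1.png",np.hstack([a,b]))
E
```

```text
tall S 108 top [448.3, 32.3, 32.1, 29.6, 18.3] [0.4461 0.0291 0.1911]
tall T 140 top [448.3, 34.7, 30.1, 30.5, 63.5] [0.4489 0.0343 0.1896]
narrow S 289 top [428.5, 167.9, 76.0, 44.9, 69.4] [0.4274 0.1641 0.1199]
narrow T 505 top [428.8, 170.7, 73.9, 45.8, 69.8] [0.4288 0.1705 0.1184]
jar S 216 top [582.4, 124.6, 56.4, 52.9, 58.3] [0.5809 0.121  0.0754]
jar T 334 top [581.3, 126.4, 53.7, 54.1, 46.7] [0.5815 0.1264 0.074 ]
vial S 93 top [590.4, -42.6, 78.6, 78.2, 44.5] [ 0.5877 -0.0133  0.0623]
vial T 120 top [589.8, -42.5, 77.8, 79.4, 44.5] [ 0.5894 -0.0092  0.0621]
short S 65 top [456.0, 438.9, 31.1, 33.2, 7.1] [0.457  0.4351 0.1651]
short T 141 top [459.3, 440.7, 30.4, 32.0, 0.6] [0.4591 0.44   0.1643]
wide S 322 top [568.9, 280.0, 96.6, 55.5, 76.7] [0.5679 0.2737 0.1072]
wide T 664 top [569.1, 279.8, 85.2, 56.2, 75.2] [0.569  0.2794 0.1055]
body S+T 879 [447.2, 31.9, 87.2, 57.8, 76.6]
endboard S 812 [([526.3, -141.1, 14.3, 133.6, 87.9], [511.5, -398.0, 13.8, 133.0, 86.9])]
endboard T 505 [([526.3, -139.4, 13.6, 131.6, 86.9], [510.5, -396.0, 11.7, 130.6, 86.6])]
S BL 350 [578.9, -206.9, 65.6, 44.8, 86.7]
S BR 600 [574.5, -315.6, 80.0, 58.2, 87.8]
S FL 391 [472.2, -204.3, 56.8, 79.5, 79.1]
S FR 180 [473.1, -311.2, 34.0, 37.6, 86.0]
T BL 530 [561.9, -220.7, 76.9, 77.3, 88.0]
T BR 670 [565.8, -327.4, 86.4, 64.8, 87.3]
T FL 433 [476.4, -217.6, 66.0, 76.8, 47.6]
T FR 184 [468.8, -322.4, 38.5, 97.6, 86.4]
```

View pics/crop1.png

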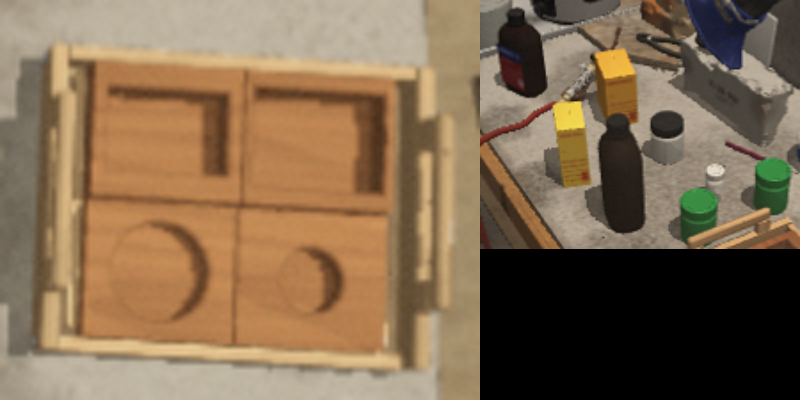

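The crop settles the wells. The back-left well (top (381,211)) is the smaller oblong one, for the carton, and the back-right (418,211) is larger, for the bottle. The front-left is the large round one, for the jar, and the front-right is the small one, for the vial. The tall plain bottle, the brighter narrow carton, the black-lidded jar and the vial are also as I named them. Next I'll fit the carrier pose and check clearances.

```bash
cat >> h.py <<'E'
def fit(*Xs):
    from scipy.optimize import minimize
    P=np.vstack([X.reshape(-1,3) for X in Xs]);P=P[~np.isnan(P[:,0])]
    P=P[(abs(P[:,0]-.52)<.12)&(abs(P[:,1]+.267)<.13)]
    def sd(p): # signed distances (neg inside) to wells
        x,y,th,sx,sy=p; c,s=np.cos(th),np.sin(th)
        u=(P[:,0]-x)*c+(P[:,1]-y)*s; v=-(P[:,0]-x)*s+(P[:,1]-y)*c
        r=[]
        for i,j,a,b in((.5,.5,.029,.042),(.5,-.5,.035,.046)):
            r.append(np.maximum(abs(u-i*sx)-a,abs(v-j*sy)-b))
        for i,j,R in((-.5,.5,.034),(-.5,-.5,.022)): r.append(np.hypot(u-i*sx,v-j*sy)-R)
        return r,u,v
    def cost(p):
        r,u,v=sd(p); d=np.min(r,0)
        fl=(P[:,2]>.01)&(P[:,2]<.025)&(abs(u)<.088)&(abs(v)<.1)
        tp=(((P[:,2]>.044)&(P[:,2]<.056)&(u>.005))|((P[:,2]>.033)&(P[:,2]<.043)&(u<-.005)))&(abs(u)<.09)&(abs(v)<.1)
        return np.minimum(np.maximum(d[fl],0),.004).sum()+np.minimum(np.maximum(-d[tp],0),.004).sum()
    p0=np.array([.52,-.2686,-.058,.096,.105]);best=None
    for k in range(6):
        q=p0+np.random.default_rng(k).normal(0,1,5)*[.003,.003,.01,.001,.001]
        m=minimize(cost,q,method="Nelder-Mead",options=dict(maxiter=1500,xatol=1e-5,fatol=1e-6))
        if best is None or m.fun<best.fun: best=m
    return best
E
python3 - <<'E'
from h import *
S=np.load("scene1.npy");T=np.load("top1.npy")
for a in((T,),(S,),(S,T)):
    m=fit(*a);p=m.x;c,s=np.cos(p[2]),np.sin(p[2])
    print(np.round(p,4),round(m.fun,3),{k:np.round([p[0]+c*i*p[3]/2-s*j*p[4]/2,p[1]+s*i*p[3]/2+c*j*p[4]/2],4).tolist() for k,i,j in(("cart",1,1),("bott",1,-1),("jar",-1,1),("vial",-1,-1))})
P=np.vstack([S.reshape(-1,3),T.reshape(-1,3)])
for x,y,r in((.582,.126,.13),(.589,-.008,.05),(.52,-.267,.17),(.448,.033,.12),(.429,.17,.13)):
    Q=P[np.hypot(P[:,0]-x,P[:,1]-y)<r]; Q=Q[(Q[:,2]>.02)]
    print(x,y,"max z",Q[:,2].max(), Q[Q[:,2].argmax()], [int((Q[:,2]>h).sum()) for h in(.09,.13,.2)])
Q=P[(np.hypot(P[:,0]-.589,P[:,1]+.008)<.03)&(P[:,2]>.055)&(P[:,2]<.07)];print("vial",cv2.minEnclosingCircle((Q[:,:2]*1000).astype(np.float32)))
B=P[(np.hypot(P[:,0]-.448,P[:,1]-.033)<.06)&(P[:,2]>.02)&(P[:,2]<.13)]
from scipy.optimize import least_squares
def f(p):
    c,s=np.cos(p[2]),np.sin(p[2]);u=(B[:,0]-p[0])*c+(B[:,1]-p[1])*s;v=-(B[:,0]-p[0])*s+(B[:,1]-p[1])*c
    return (np.hypot(u/.029,v/.041)-1)*.034
m=least_squares(f,[.448,.033,-.23],loss="soft_l1",f_scale=.002);print("bottle",m.x,np.degrees(m.x[2]),np.abs(m.fun).mean())
E
```

```text
[ 0.5192 -0.2681 -0.0586  0.0958  0.1063] 0.177 {'cart': [0.5702, -0.2178], 'bott': [0.5639, -0.324], 'jar': [0.4745, -0.2122], 'vial': [0.4683, -0.3184]}
[ 0.5198 -0.2677 -0.0552  0.0955  0.1052] 0.318 {'cart': [0.5704, -0.2179], 'bott': [0.5646, -0.3229], 'jar': [0.4751, -0.2126], 'vial': [0.4693, -0.3176]}
[ 0.5196 -0.2677 -0.0551  0.0956  0.1057] 0.51 {'cart': [0.5702, -0.2176], 'bott': [0.5644, -0.3231], 'jar': [0.4747, -0.2123], 'vial': [0.4689, -0.3179]}
0.582 0.126 max z 0.306308111963412 [0.71174664 0.12258619 0.30630811] [2304, 2046, 1559]
0.589 -0.008 max z 0.06615695417931623 [ 0.57763711 -0.00616633  0.06615695] [0, 0, 0]
0.52 -0.267 max z 0.09356353010460232 [ 0.48658368 -0.13613212  0.09356353] [101, 0, 0]
0.448 0.033 max z 0.19576178864584673 [0.46016492 0.02896637 0.19576179] [1786, 1209, 0]
0.429 0.17 max z 0.19432531427665173 [0.44801792 0.04386059 0.19432531] [1250, 305, 0]
vial ((588.5836791992188, -8.20194149017334), 16.391475677490234)
bottle [ 0.44703538  0.03266404 -0.20087838] -11.509483374485743 0.0017325079875503242
```

```bash
cat >> h.py <<'E'
def plan(target,a,n,start=None):
    """n calls to reach target with tool x at world angle a; prints slide/spin per call"""
    s=sense(); R=np.array(s["ee_rot"]); p=np.array(s["tcp_pos"]); a0=np.degrees(np.arctan2(R[1,0],R[0,0]))
    if start is not None: p,a0=np.array(start[0]),start[1]
    da=(a-a0+180)%360-180; d=(np.array(target)-p)/n
    print("from",np.round(p,4),round(a0,2),"tilt",np.round(R[2],3),"j",np.round(s["joints"],0),"F",np.round(s["wrist_force"],1),"g",round(s["gripper_width"],3),s["gripper_force"],"t",s["time_s"])
    for k in range(n):
        t=np.radians(a0+da*k/n); c,sn=np.cos(t),np.sin(t)
        print([round(float(q),4) for q in(d[0]*c+d[1]*sn,d[0]*sn-d[1]*c,-d[2])],"spin",round(-da/n,2))
E
python3 -c "
from h import *
plan([.448,.033,.30],-105,4)"
```

```text
from [0.1929 0.5945 0.2476] -17.98 tilt [-0. -0. -1.] j [ 87.  22.   0.  -0. -68. -15.] F [ 0.   0.2 -0.7] g 1.005 0.0 t 1.1
[0.104, 0.1138, -0.0131] spin 21.76
[0.1388, 0.0672, -0.0131] spin 21.76
[0.1538, 0.011, -0.0131] spin 21.76
[0.1469, -0.0468, -0.0131] spin 21.76
```

Request:
{"fn": "servo_tool", "kwargs": {
  "slide": [
    [0.02, 0.022, -0.003],
    [0.042, 0.046, -0.006],
    [0.063, 0.069, -0.009],
    [0.084, 0.092, -0.012],
    [0.104, 0.114, -0.013]
  ],
  "spin": [4, 9, 13, 18, 22],
  "grip": [0, 0, 0, 0, 0]
}}

```text
time_s: 1.52
tcp_pos: [0.2571, 0.4526, 0.2611]
ee_rot: [[0.764, -0.645, 0.0], [-0.645, -0.764, 0.001], [-0.0, -0.001, -1.0]]
wrist_force: [0.5, -0.0, 0.0]
gripper_width: 1.004
gripper_force: 0.0
```

Request:
{"fn": "servo_tool", "kwargs": {
  "slide": [
    [0.028, 0.013, -0.003],
    [0.056, 0.027, -0.006],
    [0.083, 0.04, -0.009],
    [0.111, 0.054, -0.012],
    [0.139, 0.067, -0.013]
  ],
  "spin": [4, 9, 13, 18, 22],
  "grip": [0, 0, 0, 0, 0]
}}

```text
time_s: 1.93
tcp_pos: [0.3205, 0.3119, 0.2743]
ee_rot: [[0.467, -0.884, 0.001], [-0.884, -0.467, 0.001], [-0.001, -0.001, -1.0]]
wrist_force: [0.4, 0.3, -0.3]
gripper_width: 1.003
gripper_force: 0.0
```

Request:
{"fn": "servo_tool", "kwargs": {
  "slide": [
    [0.03, 0.002, -0.003],
    [0.061, 0.004, -0.006],
    [0.092, 0.006, -0.009],
    [0.123, 0.009, -0.012],
    [0.154, 0.011, -0.013]
  ],
  "spin": [4, 9, 13, 18, 22],
  "grip": [0, 0, 0, 0, 0]
}}

```text
time_s: 2.35
tcp_pos: [0.3831, 0.1708, 0.2874]
ee_rot: [[0.101, -0.995, 0.001], [-0.995, -0.101, 0.001], [-0.001, -0.002, -1.0]]
wrist_force: [0.5, -0.2, -0.5]
gripper_width: 0.999
gripper_force: 0.0
```

Request:
{"fn": "servo_tool", "kwargs": {
  "slide": [
    [0.029, -0.009, -0.003],
    [0.059, -0.019, -0.006],
    [0.09, -0.028, -0.009],
    [0.12, -0.038, -0.012],
    [0.147, -0.047, -0.013]
  ],
  "spin": [4, 9, 13, 18, 22],
  "grip": [0, 0, 0, 0, 0]
}}

```text
time_s: 2.77
tcp_pos: [0.4455, 0.0292, 0.3004]
ee_rot: [[-0.28, -0.96, 0.002], [-0.96, 0.28, 0.0], [-0.001, -0.001, -1.0]]
wrist_force: [0.3, 1.2, 0.6]
gripper_width: 0.999
gripper_force: 0.0
```

```bash
python3 -c "
from h import *
plan([.448,.033,.192],-105,1)"
```

```text
from [0.4455 0.0292 0.3004] -106.23 tilt [-0.001 -0.001 -1.   ] j [ 25.   2. -18.   0. -70. -41.] F [0.3 1.2 0.6] g 0.999 0.0 t 2.7667
[-0.0044, -0.0014, 0.1084] spin -1.23
```

Request:
{"fn": "servo_tool", "kwargs": {
  "slide": [
    [-0.004, -0.001, 0.02],
    [-0.004, -0.001, 0.045],
    [-0.004, -0.001, 0.07],
    [-0.004, -0.001, 0.095],
    [-0.004, -0.001, 0.108]
  ],
  "spin": [-1, -1, -1, -1, -1],
  "grip": [0, 0, 0, 0, 0]
}}

```text
time_s: 3.18
tcp_pos: [0.4454, 0.0338, 0.189]
ee_rot: [[-0.259, -0.966, -0.004], [-0.966, 0.259, -0.001], [0.002, 0.004, -1.0]]
wrist_force: [-1.2, -0.9, -0.7]
gripper_width: 0.999
gripper_force: 0.0
```

Request:
{"fn": "servo_tool", "kwargs": {
  "slide": [
    [0, 0, 0],
    [0, 0, 0],
    [0, 0, 0],
    [0, 0, 0],
    [0, 0, 0]
  ],
  "spin": [0, 0, 0, 0, 0],
  "grip": [0, 0.4, 0.6, 0.8, 1]
}}

```text
time_s: 3.6
tcp_pos: [0.4476, 0.0348, 0.1928]
ee_rot: [[-0.258, -0.966, 0.003], [-0.966, 0.258, 0.001], [-0.002, -0.002, -1.0]]
wrist_force: [1.1, 0.7, 0.0]
gripper_width: 0.783
gripper_force: 0.0
```

Request:
{"fn": "servo_tool", "kwargs": {
  "slide": [
    [0, 0, 0],
    [0, 0, 0],
    [0, 0, 0],
    [0, 0, 0],
    [0, 0, 0]
  ],
  "spin": [0, 0, 0, 0, 0],
  "grip": [1, 1, 1, 1, 1]
}}

```text
time_s: 4.02
tcp_pos: [0.447, 0.0345, 0.1916]
ee_rot: [[-0.258, -0.966, 0.0], [-0.966, 0.258, 0.0], [-0.0, -0.0, -1.0]]
wrist_force: [1.0, -0.5, -0.5]
gripper_width: 0.401
gripper_force: 0.2
```

```bash
python3 -c "
from h import *
plan([.4475,.033,.335],-105,1)"
```

```text
from [0.447  0.0345 0.1916] -104.97 tilt [-0. -0. -1.] j [ 25.   8. -28.   0. -54. -40.] F [ 1.  -0.5 -0.5] g 0.401 0.2067169826477766 t 4.0167
[0.0013, -0.0009, -0.1434] spin 0.03
```

Request:
{"fn": "servo_tool", "kwargs": {
  "slide": [
    [0, 0, 0],
    [0, 0, 0],
    [0, 0, 0],
    [0, 0, 0],
    [0, 0, 0]
  ],
  "spin": [0, 0, 0, 0, 0],
  "grip": [1, 1, 1, 1, 1]
}}

```text
time_s: 4.43
tcp_pos: [0.4472, 0.0345, 0.1916]
ee_rot: [[-0.258, -0.966, 0.0], [-0.966, 0.258, 0.0], [-0.0, -0.0, -1.0]]
wrist_force: [0.3, 0.3, 0.5]
gripper_width: 0.379
gripper_force: 30.0
```

Request:
{"fn": "servo_tool", "kwargs": {
  "slide": [
    [0, 0, -0.005],
    [0, 0, -0.015],
    [0, 0, -0.03],
    [0, 0, -0.045],
    [0, 0, -0.06]
  ],
  "spin": [0, 0, 0, 0, 0],
  "grip": [1, 1, 1, 1, 1]
}}

```text
time_s: 4.85
tcp_pos: [0.4459, 0.0343, 0.2514]
ee_rot: [[-0.259, -0.966, -0.003], [-0.966, 0.259, -0.0], [0.001, 0.003, -1.0]]
wrist_force: [0.2, -0.1, -2.1]
gripper_width: 0.376
gripper_force: 30.0
```

Request:
{"fn": "servo_tool", "kwargs": {
  "slide": [
    [0, 0, -0.015],
    [0, 0, -0.03],
    [0, 0, -0.05],
    [0, 0, -0.065],
    [0, 0, -0.075]
  ],
  "spin": [0, 0, 0, 0, 0],
  "grip": [1, 1, 1, 1, 1]
}}

```text
time_s: 5.27
tcp_pos: [0.4466, 0.0345, 0.3277]
ee_rot: [[-0.259, -0.966, 0.0], [-0.966, 0.259, 0.001], [-0.001, 0.0, -1.0]]
wrist_force: [0.2, 0.2, -2.1]
gripper_width: 0.382
gripper_force: 30.0
```

```bash
python3 -c "
from h import *
plan([.564,-.3235,.335],-96,4)"
```

```text
from [0.4466 0.0345 0.3277] -104.99 tilt [-0.001  0.    -1.   ] j [ 25.   1. -15.  -0. -74. -40.] F [ 0.2  0.2 -2.1] g 0.382 29.99665528535843 t 5.2667
[0.0789, -0.0515, -0.0018] spin -2.25
[0.0808, -0.0484, -0.0018] spin -2.25
[0.0827, -0.0451, -0.0018] spin -2.25
[0.0844, -0.0419, -0.0018] spin -2.25
```

Request:
{"fn": "servo_tool", "kwargs": {
  "slide": [
    [0.01, -0.006, 0],
    [0.025, -0.016, 0],
    [0.043, -0.028, 0],
    [0.061, -0.04, -0.001],
    [0.079, -0.052, -0.002]
  ],
  "spin": [-0.5, -1, -1.5, -2, -2.2],
  "grip": [1, 1, 1, 1, 1]
}}

```text
time_s: 5.68
tcp_pos: [0.4761, -0.056, 0.3276]
ee_rot: [[-0.221, -0.975, -0.003], [-0.975, 0.221, 0.0], [0.0, 0.003, -1.0]]
wrist_force: [0.2, 1.5, -3.6]
gripper_width: 0.377
gripper_force: 30.0
```

Request:
{"fn": "servo_tool", "kwargs": {
  "slide": [
    [0.016, -0.01, 0],
    [0.032, -0.019, 0],
    [0.048, -0.029, 0],
    [0.065, -0.039, -0.001],
    [0.081, -0.048, -0.002]
  ],
  "spin": [-0.5, -1, -1.5, -2, -2.2],
  "grip": [1, 1, 1, 1, 1]
}}

```text
time_s: 6.1
tcp_pos: [0.5052, -0.1456, 0.3293]
ee_rot: [[-0.184, -0.983, -0.003], [-0.983, 0.184, 0.001], [-0.0, 0.003, -1.0]]
wrist_force: [-0.1, -0.5, -3.5]
gripper_width: 0.381
gripper_force: 30.0
```

Request:
{"fn": "servo_tool", "kwargs": {
  "slide": [
    [0.016, -0.009, 0],
    [0.033, -0.018, 0],
    [0.05, -0.027, 0],
    [0.066, -0.036, -0.001],
    [0.083, -0.045, -0.002]
  ],
  "spin": [-0.5, -1, -1.5, -2, -2.2],
  "grip": [1, 1, 1, 1, 1]
}}

```text
time_s: 6.52
tcp_pos: [0.5342, -0.2352, 0.3311]
ee_rot: [[-0.146, -0.989, -0.003], [-0.989, 0.146, 0.002], [-0.001, 0.003, -1.0]]
wrist_force: [0.3, 0.5, -2.7]
gripper_width: 0.378
gripper_force: 30.0
```

Request:
{"fn": "servo_tool", "kwargs": {
  "slide": [
    [0.02, -0.01, 0],
    [0.042, -0.021, 0],
    [0.062, -0.031, 0],
    [0.076, -0.038, -0.001],
    [0.084, -0.042, -0.002]
  ],
  "spin": [-0.5, -1, -1.5, -2, -2.4],
  "grip": [1, 1, 1, 1, 1]
}}

```text
time_s: 6.93
tcp_pos: [0.5638, -0.3253, 0.3323]
ee_rot: [[-0.105, -0.994, -0.004], [-0.994, 0.105, 0.002], [-0.001, 0.004, -1.0]]
wrist_force: [-0.2, -0.2, -3.6]
gripper_width: 0.38
gripper_force: 30.0
```

```bash
python3 - <<'E'
from h import *
for n in("scene","top"):
    c=capture(n); np.save(n+"2.npy",cloud(c)); cv2.imwrite(f"pics/{n}2.png",c["pixels"])
P=np.vstack([np.load(n+"2.npy").reshape(-1,3) for n in("scene","top")])
B=P[(np.hypot(P[:,0]-.564,P[:,1]+.3235)<.07)&(P[:,2]>.145)&(P[:,2]<.26)]
Z=P[(np.hypot(P[:,0]-.564,P[:,1]+.3235)<.05)&(P[:,2]>.11)&(P[:,2]<.33)]; print("zmin",np.sort(Z[:,2])[:5])
from scipy.optimize import least_squares
def f(p):
    c,s=np.cos(p[2]),np.sin(p[2]);u=(B[:,0]-p[0])*c+(B[:,1]-p[1])*s;v=-(B[:,0]-p[0])*s+(B[:,1]-p[1])*c
    return (np.hypot(u/.029,v/.041)-1)*.034
m=least_squares(f,[.564,-.3235,-.05],loss="soft_l1",f_scale=.002);print(len(B),"bottle",m.x,np.degrees(m.x[2]),np.abs(m.fun).mean())
plan([.564,-.3235,.225],-96,1)
a=cv2.imread("pics/scene2.png")[150:380,220:460];b=cv2.imread("pics/top2.png")[120:300,300:490]
cv2.imwrite("pics/c2.png",np.hstack([cv2.resize(a,(400,383)),cv2.resize(b,(400,383))]))
E
```

```text
zmin [0.14218578 0.14239722 0.14320354 0.14408105 0.14433545]
1450 bottle [ 0.56162421 -0.32603914 -0.10090786] -5.781594732259886 0.0014499963971774778
from [ 0.5638 -0.3248  0.3329] -96.08 tilt [-0.001  0.003 -1.   ] j [-16.  22.  13.  -0. -81.  10.] F [-0.8  0.9 -2.4] g 0.376 29.996931049972773 t 7.0333
[-0.0013, -0.0, 0.1079] spin -0.08
```

View pics/c2.png

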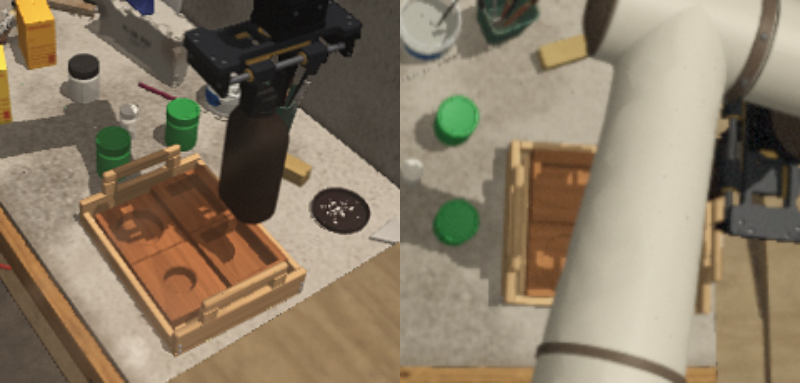

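The bottle hangs upright over the back-right well (crop (250,150)), which is the right one. I'll shift it slightly and lower it.

Request:
{"fn": "servo_tool", "kwargs": {
  "slide": [
    [-0.002, -0.001, 0.01],
    [-0.002, -0.001, 0.025],
    [-0.002, -0.001, 0.045],
    [-0.002, -0.001, 0.06],
    [-0.002, -0.001, 0.07]
  ],
  "spin": [-1, -2, -2, -2, -2],
  "grip": [1, 1, 1, 1, 1]
}}

```text
time_s: 7.45
tcp_pos: [0.564, -0.32, 0.2619]
ee_rot: [[-0.068, -0.998, -0.004], [-0.998, 0.068, 0.002], [-0.002, 0.004, -1.0]]
wrist_force: [0.2, 1.4, -3.9]
gripper_width: 0.378
gripper_force: 30.0
```

Request:
{"fn": "servo_tool", "kwargs": {
  "slide": [
    [0, 0, 0.01],
    [0, 0, 0.02],
    [0, 0, 0.03],
    [0, 0, 0.038],
    [0, 0, 0.043]
  ],
  "spin": [0, 0, 0, 0, 0],
  "grip": [1, 1, 1, 1, 1]
}}

```text
time_s: 7.87
tcp_pos: [0.5649, -0.3218, 0.2203]
ee_rot: [[-0.069, -0.998, -0.001], [-0.998, 0.069, 0.001], [-0.001, 0.001, -1.0]]
wrist_force: [0.1, -0.6, -1.9]
gripper_width: 0.377
gripper_force: 30.0
```

Request:
{"fn": "servo_tool", "kwargs": {
  "slide": [
    [0, 0, 0.003],
    [0, 0, 0.005],
    [0, 0, 0.007],
    [0, 0, 0.008],
    [0, 0, 0.008]
  ],
  "spin": [0, 0, 0, 0, 0],
  "grip": [1, 1, 1, 1, 1]
}}

```text
time_s: 8.28
tcp_pos: [0.5652, -0.3221, 0.2137]
ee_rot: [[-0.069, -0.998, 0.0], [-0.998, 0.069, -0.0], [0.0, -0.0, -1.0]]
wrist_force: [-0.4, 0.4, -3.5]
gripper_width: 0.378
gripper_force: 30.0
```

```bash
python3 - <<'E'
from h import *
c=capture("scene");cv2.imwrite("pics/s3.png",cv2.resize(c["pixels"][150:380,220:460],(600,575)))
plan([.565,-.323,.2096],-94,1)
E
```

```text
from [ 0.5653 -0.3222  0.2138] -93.98 tilt [ 0. -0. -1.] j [-15.  26.   2.   0. -66.  11.] F [ 0.5 -0.  -3. ] g 0.376 29.996841866523027 t 8.3333
[0.0008, 0.0002, 0.0042] spin 0.02
```

View pics/s3.png

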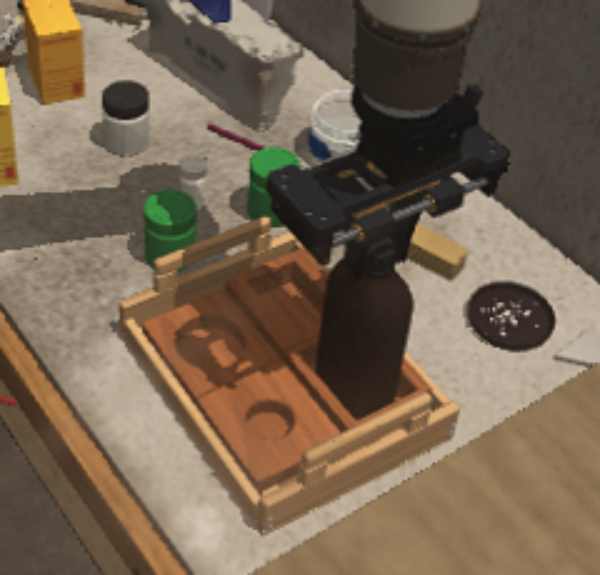

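The bottle is inside the well (bottom at about (360,400)), with no contact force. I'll lower the last 4 mm, release, and back off upward.

Request:
{"fn": "servo_tool", "kwargs": {
  "slide": [
    [0, 0, 0.001],
    [0, 0, 0.002],
    [0, 0, 0.003],
    [0, 0, 0.004],
    [0, 0, 0.004]
  ],
  "spin": [0, 0, 0, 0, 0],
  "grip": [1, 1, 1, 1, 1]
}}

```text
time_s: 8.75
tcp_pos: [0.5653, -0.3222, 0.2098]
ee_rot: [[-0.069, -0.998, 0.0], [-0.998, 0.069, -0.0], [0.0, -0.0, -1.0]]
wrist_force: [-1.0, 0.7, -1.5]
gripper_width: 0.38
gripper_force: 30.0
```

Request:
{"fn": "servo_tool", "kwargs": {
  "slide": [
    [0, 0, 0],
    [0, 0, 0],
    [0, 0, 0],
    [0, 0, 0],
    [0, 0, 0]
  ],
  "spin": [0, 0, 0, 0, 0],
  "grip": [0.5, 0.4, 0.3, 0.15, 0]
}}

```text
time_s: 9.17
tcp_pos: [0.5653, -0.3222, 0.21]
ee_rot: [[-0.069, -0.998, 0.001], [-0.998, 0.069, -0.0], [0.0, -0.001, -1.0]]
wrist_force: [0.3, -0.8, -0.3]
gripper_width: 0.672
gripper_force: 0.0
```

Request:
{"fn": "servo_tool", "kwargs": {
  "slide": [
    [0, 0, 0],
    [0, 0, 0],
    [0, 0, 0],
    [0, 0, 0],
    [0, 0, 0]
  ],
  "spin": [0, 0, 0, 0, 0],
  "grip": [0, 0, 0, 0, 0]
}}

```text
time_s: 9.58
tcp_pos: [0.5652, -0.3221, 0.2095]
ee_rot: [[-0.069, -0.998, -0.0], [-0.998, 0.069, 0.0], [-0.0, 0.0, -1.0]]
wrist_force: [0.5, 0.5, -0.1]
gripper_width: 0.979
gripper_force: 0.0
```

Request:
{"fn": "servo_tool", "kwargs": {
  "slide": [
    [0, 0, -0.01],
    [0, 0, -0.03],
    [0, 0, -0.055],
    [0, 0, -0.08],
    [0, 0, -0.1]
  ],
  "spin": [0, 0, 0, 0, 0],
  "grip": [0, 0, 0, 0, 0]
}}

```text
time_s: 10.0
tcp_pos: [0.5654, -0.3224, 0.3127]
ee_rot: [[-0.069, -0.998, 0.003], [-0.998, 0.069, -0.002], [0.001, -0.003, -1.0]]
wrist_force: [0.2, -0.2, 0.2]
gripper_width: 0.994
gripper_force: 0.0
```

```bash
python3 - <<'E'
from h import *
plan([.4288,.170,.22],-110.2,4)
X=cloud(capture("scene")).reshape(-1,3)
B=X[(np.hypot(X[:,0]-.564,X[:,1]+.3235)<.06)&(X[:,2]>.1)&(X[:,2]<.23)]
print("cap z",np.percentile(B[:,2],[90,98,100]),np.median(B[B[:,2]>.2],0))
E
```

```text
from [ 0.5654 -0.3224  0.3127] -93.97 tilt [ 0.001 -0.003 -1.   ] j [-15.  23.  11.   0. -78.  11.] F [ 0.2 -0.2  0.2] g 0.994 0.0 t 10.0
[-0.1204, 0.0426, 0.0232] spin 4.06
[-0.1171, 0.051, 0.0232] spin 4.06
[-0.1132, 0.0592, 0.0232] spin 4.06
[-0.1088, 0.067, 0.0232] spin 4.06
cap z [0.20526241 0.21036419 0.2132888 ] [ 0.56274247 -0.32455486  0.20852515]
```

Request:
{"fn": "servo_tool", "kwargs": {
  "slide": [
    [-0.02, 0.007, 0],
    [-0.045, 0.016, 0.005],
    [-0.07, 0.025, 0.01],
    [-0.095, 0.034, 0.016],
    [-0.12, 0.043, 0.023]
  ],
  "spin": [1, 2, 3, 4, 4],
  "grip": [0, 0, 0, 0, 0]
}}

```text
time_s: 10.47
tcp_pos: [0.5303, -0.1985, 0.2873]
ee_rot: [[-0.14, -0.99, 0.002], [-0.99, 0.14, -0.0], [0.0, -0.002, -1.0]]
wrist_force: [0.4, 1.3, -0.2]
gripper_width: 1.002
gripper_force: 0.0
```

Request:
{"fn": "servo_tool", "kwargs": {
  "slide": [
    [-0.023, 0.01, 0.005],
    [-0.046, 0.02, 0.01],
    [-0.07, 0.03, 0.014],
    [-0.094, 0.04, 0.019],
    [-0.117, 0.051, 0.023]
  ],
  "spin": [1, 2, 3, 4, 4],
  "grip": [0, 0, 0, 0, 0]
}}

```text
time_s: 10.88
tcp_pos: [0.4961, -0.0753, 0.264]
ee_rot: [[-0.208, -0.978, 0.001], [-0.978, 0.208, 0.0], [-0.0, -0.001, -1.0]]
wrist_force: [-0.0, -0.8, 0.7]
gripper_width: 1.001
gripper_force: 0.0
```

Request:
{"fn": "servo_tool", "kwargs": {
  "slide": [
    [-0.023, 0.012, 0.005],
    [-0.045, 0.024, 0.01],
    [-0.068, 0.036, 0.014],
    [-0.09, 0.048, 0.019],
    [-0.113, 0.059, 0.023]
  ],
  "spin": [1, 2, 3, 4, 4],
  "grip": [0, 0, 0, 0, 0]
}}

```text
time_s: 11.3
tcp_pos: [0.4615, 0.0474, 0.2411]
ee_rot: [[-0.276, -0.961, 0.001], [-0.961, 0.276, 0.0], [-0.001, -0.001, -1.0]]
wrist_force: [0.9, 0.4, 0.2]
gripper_width: 1.0
gripper_force: 0.0
```

Request:
{"fn": "servo_tool", "kwargs": {
  "slide": [
    [-0.027, 0.017, 0.005],
    [-0.055, 0.034, 0.01],
    [-0.08, 0.049, 0.014],
    [-0.1, 0.061, 0.019],
    [-0.109, 0.067, 0.023]
  ],
  "spin": [1, 2, 3, 4, 4],
  "grip": [0, 0, 0, 0, 0]
}}

```text
time_s: 11.72
tcp_pos: [0.4274, 0.1719, 0.2181]
ee_rot: [[-0.339, -0.941, 0.001], [-0.941, 0.34, 0.001], [-0.002, -0.001, -1.0]]
wrist_force: [-0.1, 0.5, 0.5]
gripper_width: 1.002
gripper_force: 0.0
```

Request:
{"fn": "servo_tool", "kwargs": {
  "slide": [
    [0, 0, 0],
    [0, 0, 0],
    [0, 0, 0],
    [0, 0, 0],
    [0, 0, 0]
  ],
  "spin": [0, 0, 0, 0, 0],
  "grip": [0, 0, 0, 0, 0]
}}

```text
time_s: 12.13
tcp_pos: [0.428, 0.1688, 0.2178]
ee_rot: [[-0.343, -0.939, 0.0], [-0.939, 0.343, 0.0], [-0.0, -0.0, -1.0]]
wrist_force: [1.0, 0.3, 0.4]
gripper_width: 1.001
gripper_force: 0.0
```

```bash
python3 -c "
from h import *
plan([.4288,.170,.096],-110.2,1)"
```

```text
from [0.428  0.1688 0.2178] -110.06 tilt [-0. -0. -1.] j [ 42.   7. -24.   0. -58. -62.] F [1.  0.3 0.4] g 1.001 0.0 t 12.1333
[-0.0014, -0.0003, 0.1218] spin 0.14
```

Request:
{"fn": "servo_tool", "kwargs": {
  "slide": [
    [-0.001, 0, 0.02],
    [-0.001, 0, 0.05],
    [-0.001, 0, 0.08],
    [-0.001, 0, 0.105],
    [-0.001, 0, 0.122]
  ],
  "spin": [0, 0, 0, 0, 0],
  "grip": [0, 0, 0, 0, 0]
}}

```text
time_s: 12.55
tcp_pos: [0.4273, 0.1691, 0.0935]
ee_rot: [[-0.343, -0.939, -0.002], [-0.939, 0.343, -0.002], [0.002, 0.002, -1.0]]
wrist_force: [-0.2, 0.4, -0.7]
gripper_width: 1.002
gripper_force: 0.0
```

Request:
{"fn": "servo_tool", "kwargs": {
  "slide": [
    [0, 0, 0],
    [0, 0, 0],
    [0, 0, 0],
    [0, 0, 0],
    [0, 0, 0]
  ],
  "spin": [0, 0, 0, 0, 0],
  "grip": [0, 0.3, 0.5, 0.7, 1]
}}

```text
time_s: 12.97
tcp_pos: [0.4287, 0.171, 0.0969]
ee_rot: [[-0.342, -0.94, 0.002], [-0.94, 0.342, 0.002], [-0.003, -0.002, -1.0]]
wrist_force: [-0.4, 0.1, 0.2]
gripper_width: 0.78
gripper_force: 0.0
```

Request:
{"fn": "servo_tool", "kwargs": {
  "slide": [
    [0, 0, 0],
    [0, 0, 0],
    [0, 0, 0],
    [0, 0, 0],
    [0, 0, 0]
  ],
  "spin": [0, 0, 0, 0, 0],
  "grip": [1, 1, 1, 1, 1]
}}

```text
time_s: 13.38
tcp_pos: [0.4283, 0.1707, 0.0959]
ee_rot: [[-0.341, -0.94, 0.001], [-0.94, 0.341, 0.0], [-0.001, -0.001, -1.0]]
wrist_force: [-0.0, -1.1, 2.5]
gripper_width: 0.514
gripper_force: 30.0
```

Request:
{"fn": "servo_tool", "kwargs": {
  "slide": [
    [0, 0, 0],
    [0, 0, 0],
    [0, 0, 0],
    [0, 0, 0],
    [0, 0, 0]
  ],
  "spin": [0, 0, 0, 0, 0],
  "grip": [1, 1, 1, 1, 1]
}}

```text
time_s: 13.8
tcp_pos: [0.4283, 0.1707, 0.0959]
ee_rot: [[-0.341, -0.94, 0.001], [-0.94, 0.341, 0.0], [-0.001, -0.001, -1.0]]
wrist_force: [-0.7, -0.3, 4.7]
gripper_width: 0.516
gripper_force: 30.0
```

Request:
{"fn": "servo_tool", "kwargs": {
  "slide": [
    [0, 0, -0.005],
    [0, 0, -0.02],
    [0, 0, -0.04],
    [0, 0, -0.06],
    [0, 0, -0.08]
  ],
  "spin": [0, 0, 0, 0, 0],
  "grip": [1, 1, 1, 1, 1]
}}

```text
time_s: 14.22
tcp_pos: [0.4268, 0.1699, 0.1753]
ee_rot: [[-0.342, -0.94, -0.003], [-0.94, 0.342, -0.002], [0.003, 0.002, -1.0]]
wrist_force: [1.0, 0.9, -3.5]
gripper_width: 0.516
gripper_force: 30.0
```

Request:
{"fn": "servo_tool", "kwargs": {
  "slide": [
    [0, 0, -0.02],
    [0, 0, -0.035],
    [0, 0, -0.05],
    [0, 0, -0.055],
    [0, 0, -0.055]
  ],
  "spin": [0, 0, 0, 0, 0],
  "grip": [1, 1, 1, 1, 1]
}}

```text
time_s: 14.63
tcp_pos: [0.4279, 0.1707, 0.2309]
ee_rot: [[-0.342, -0.94, 0.001], [-0.94, 0.342, 0.001], [-0.001, -0.0, -1.0]]
wrist_force: [0.6, -0.6, -2.8]
gripper_width: 0.517
gripper_force: 30.0
```

```bash
python3 -c "
from h import *
plan([.5703,-.2178,.23],-93.2,4)"
```

```text
from [0.4279 0.1707 0.2309] -109.99 tilt [-0.001 -0.    -1.   ] j [ 42.   7. -23.  -0. -60. -62.] F [ 0.6 -0.6 -2.8] g 0.517 29.984020750271156 t 14.6333
[0.0791, -0.0667, 0.0002] spin -4.2
[0.0838, -0.0607, 0.0002] spin -4.2
[0.088, -0.0544, 0.0002] spin -4.2
[0.0917, -0.0478, 0.0002] spin -4.2
```

Request:
{"fn": "servo_tool", "kwargs": {
  "slide": [
    [0.012, -0.01, 0],
    [0.028, -0.024, 0],
    [0.045, -0.038, 0],
    [0.062, -0.052, 0],
    [0.079, -0.067, 0]
  ],
  "spin": [-1, -2, -3, -4, -4.2],
  "grip": [1, 1, 1, 1, 1]
}}

```text
time_s: 15.05
tcp_pos: [0.4629, 0.0722, 0.2286]
ee_rot: [[-0.271, -0.962, -0.004], [-0.963, 0.271, -0.001], [0.002, 0.004, -1.0]]
wrist_force: [0.7, -0.1, -3.0]
gripper_width: 0.516
gripper_force: 30.0
```

Request:
{"fn": "servo_tool", "kwargs": {
  "slide": [
    [0.017, -0.012, 0],
    [0.034, -0.024, 0],
    [0.05, -0.036, 0],
    [0.067, -0.049, 0],
    [0.084, -0.061, 0]
  ],
  "spin": [-1, -2, -3, -4, -4.2],
  "grip": [1, 1, 1, 1, 1]
}}

```text
time_s: 15.47
tcp_pos: [0.499, -0.0251, 0.2284]
ee_rot: [[-0.201, -0.98, -0.004], [-0.98, 0.201, -0.0], [0.001, 0.004, -1.0]]
wrist_force: [0.7, 0.8, -4.1]
gripper_width: 0.519
gripper_force: 30.0
```

Request:
{"fn": "servo_tool", "kwargs": {
  "slide": [
    [0.018, -0.011, 0],
    [0.035, -0.022, 0],
    [0.053, -0.033, 0],
    [0.07, -0.043, 0],
    [0.088, -0.054, 0]
  ],
  "spin": [-1, -2, -3, -4, -4.2],
  "grip": [1, 1, 1, 1, 1]
}}

```text
time_s: 15.88
tcp_pos: [0.5341, -0.1218, 0.2281]
ee_rot: [[-0.128, -0.992, -0.005], [-0.992, 0.128, 0.001], [-0.0, 0.005, -1.0]]
wrist_force: [0.3, 0.9, -3.3]
gripper_width: 0.518
gripper_force: 30.0
```

Request:
{"fn": "servo_tool", "kwargs": {
  "slide": [
    [0.022, -0.012, 0],
    [0.045, -0.024, 0],
    [0.067, -0.035, 0],
    [0.083, -0.043, 0],
    [0.092, -0.048, 0]
  ],
  "spin": [-1, -2, -3, -4, -4.2],
  "grip": [1, 1, 1, 1, 1]
}}

```text
time_s: 16.3
tcp_pos: [0.5703, -0.22, 0.2277]
ee_rot: [[-0.057, -0.998, -0.005], [-0.998, 0.057, 0.001], [-0.001, 0.005, -1.0]]
wrist_force: [0.2, 0.3, -3.3]
gripper_width: 0.512
gripper_force: 30.0
```

Request:
{"fn": "servo_tool", "kwargs": {
  "slide": [
    [0, 0, 0],
    [0, 0, 0],
    [0, 0, 0],
    [0, 0, 0],
    [0, 0, 0]
  ],
  "spin": [0, 0, 0, 0, 0],
  "grip": [1, 1, 1, 1, 1]
}}

```text
time_s: 16.72
tcp_pos: [0.5707, -0.2175, 0.2307]
ee_rot: [[-0.054, -0.999, 0.0], [-0.999, 0.054, 0.0], [-0.0, -0.0, -1.0]]
wrist_force: [0.6, 0.0, -1.4]
gripper_width: 0.517
gripper_force: 30.0
```

```bash
python3 - <<'E'
from h import *
c=capture("scene");cv2.imwrite("pics/s4.png",cv2.resize(c["pixels"][150:380,220:460],(600,575)))
plan([.5703,-.2178,.114],-93.2,1)
X=cloud(c).reshape(-1,3)
# carton faces as seen: front (-x) side and left/right
B=X[(abs(X[:,0]-.57)<.05)&(abs(X[:,1]+.218)<.055)&(X[:,2]>.14)&(X[:,2]<.195)]
print(len(B),cv2.minAreaRect((B[:,:2]*1000).astype(np.float32)),B.min(0),B.max(0))
E
```

```text
from [ 0.5708 -0.2177  0.2308] -93.12 tilt [-0. -0. -1.] j [ -6.  21.  -3.  -0. -66.   3.] F [ 0.   0.1 -3.1] g 0.515 29.98409021529369 t 16.7667
[0.0002, 0.0005, 0.1168] spin 0.08
589 ((554.4928588867188, -226.1788330078125), (40.07597351074219, 83.43678283691406), 28.27715301513672) [ 0.54504603 -0.25613372  0.14001473] [ 0.59140261 -0.18075615  0.19484599]
```

View pics/s4.png

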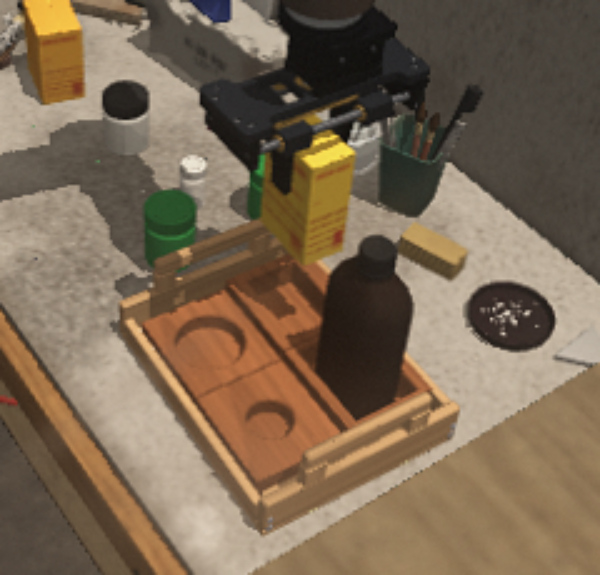

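The bottle stands in its well (crop (365,330)), and the carton hangs over the back-left well (310,200). Its measured centre is 2 mm off target, within clearance, so I'll lower it.

Request:
{"fn": "servo_tool", "kwargs": {
  "slide": [
    [0, -0.001, 0.01],
    [0, -0.001, 0.025],
    [0, -0.001, 0.042],
    [0, -0.001, 0.057],
    [0, -0.001, 0.067]
  ],
  "spin": [0, 0, 0, 0, 0],
  "grip": [1, 1, 1, 1, 1]
}}

```text
time_s: 17.18
tcp_pos: [0.5708, -0.218, 0.1612]
ee_rot: [[-0.056, -0.998, -0.003], [-0.998, 0.056, 0.001], [-0.001, 0.003, -1.0]]
wrist_force: [0.4, 0.3, -3.7]
gripper_width: 0.516
gripper_force: 30.0
```

Request:
{"fn": "servo_tool", "kwargs": {
  "slide": [
    [0, 0, 0.01],
    [0, 0, 0.02],
    [0, 0, 0.03],
    [0, 0, 0.038],
    [0, 0, 0.043]
  ],
  "spin": [0, 0, 0, 0, 0],
  "grip": [1, 1, 1, 1, 1]
}}

```text
time_s: 17.6
tcp_pos: [0.5716, -0.2185, 0.1194]
ee_rot: [[-0.056, -0.998, -0.001], [-0.998, 0.056, 0.0], [-0.0, 0.001, -1.0]]
wrist_force: [0.8, 0.0, -3.4]
gripper_width: 0.515
gripper_force: 30.0
```

Request:
{"fn": "servo_tool", "kwargs": {
  "slide": [
    [0, 0, 0],
    [0, 0, 0],
    [0, 0, 0],
    [0, 0, 0],
    [0, 0, 0]
  ],
  "spin": [0, 0, 0, 0, 0],
  "grip": [1, 1, 1, 1, 1]
}}

```text
time_s: 18.02
tcp_pos: [0.5722, -0.2186, 0.1212]
ee_rot: [[-0.055, -0.998, 0.001], [-0.998, 0.055, -0.0], [0.0, -0.001, -1.0]]
wrist_force: [1.2, -0.3, -3.2]
gripper_width: 0.515
gripper_force: 30.0
```

```bash
python3 -c "
from h import *
plan([.5713,-.2178,.1139],-93.2,1)"
```

```text
from [ 0.5722 -0.2186  0.1212] -93.18 tilt [ 0.    -0.001 -1.   ] j [ -6.  27. -11.   0. -52.   3.] F [ 1.2 -0.3 -3.2] g 0.515 29.984189725946635 t 18.0167
[-0.0008, 0.001, 0.0073] spin 0.02
```

Request:
{"fn": "servo_tool", "kwargs": {
  "slide": [
    [0, 0, 0.002],
    [0, 0, 0.004],
    [0, 0, 0.006],
    [0, 0, 0.007],
    [0, 0, 0.007]
  ],
  "spin": [0, 0, 0, 0, 0],
  "grip": [1, 1, 1, 1, 1]
}}

```text
time_s: 18.43
tcp_pos: [0.5719, -0.2186, 0.1141]
ee_rot: [[-0.055, -0.998, -0.0], [-0.998, 0.055, -0.0], [0.0, 0.0, -1.0]]
wrist_force: [-1.7, 0.7, 1.0]
gripper_width: 0.515
gripper_force: 30.0
```

Request:
{"fn": "servo_tool", "kwargs": {
  "slide": [
    [0, 0, 0],
    [0, 0, 0],
    [0, 0, 0],
    [0, 0, 0],
    [0, 0, 0]
  ],
  "spin": [0, 0, 0, 0, 0],
  "grip": [0.45, 0.4, 0.3, 0.25, 0.2]
}}

```text
time_s: 18.85
tcp_pos: [0.572, -0.2186, 0.1136]
ee_rot: [[-0.055, -0.998, 0.0], [-0.998, 0.055, -0.0], [0.0, -0.0, -1.0]]
wrist_force: [0.3, 0.1, 0.2]
gripper_width: 0.738
gripper_force: 0.0
```

Request:
{"fn": "servo_tool", "kwargs": {
  "slide": [
    [0, 0, 0],
    [0, 0, 0],
    [0, 0, -0.005],
    [0, 0, -0.02],
    [0, 0, -0.04]
  ],
  "spin": [0, 0, 0, 0, 0],
  "grip": [0.2, 0.2, 0.2, 0.2, 0.2]
}}

```text
time_s: 19.27
tcp_pos: [0.5708, -0.2184, 0.1526]
ee_rot: [[-0.056, -0.998, -0.004], [-0.998, 0.056, 0.001], [-0.0, 0.004, -1.0]]
wrist_force: [0.0, 0.3, 0.2]
gripper_width: 0.797
gripper_force: 0.0
```

Request:
{"fn": "servo_tool", "kwargs": {
  "slide": [
    [0, 0, -0.02],
    [0, 0, -0.04],
    [0, 0, -0.06],
    [0, 0, -0.08],
    [0, 0, -0.1]
  ],
  "spin": [0, 0, 0, 0, 0],
  "grip": [0, 0, 0, 0, 0]
}}

```text
time_s: 19.68
tcp_pos: [0.5717, -0.2185, 0.2551]
ee_rot: [[-0.055, -0.998, 0.001], [-0.998, 0.055, -0.0], [0.0, -0.001, -1.0]]
wrist_force: [-0.3, -0.1, -0.4]
gripper_width: 0.993
gripper_force: 0.0
```

```bash
python3 - <<'E'
from h import *
c=capture("scene");cv2.imwrite("pics/s5.png",cv2.resize(c["pixels"][150:380,220:460],(600,575)))
X=cloud(c).reshape(-1,3)
B=X[(abs(X[:,0]-.57)<.05)&(abs(X[:,1]+.218)<.055)&(X[:,2]>.1)&(X[:,2]<.16)]
print("carton z",np.percentile(B[:,2],[90,98,100]))
plan([.582,.1255,.20],-3,4)
E
```

```text
carton z [0.13952627 0.14102044 0.14348957]
from [ 0.5738 -0.2194  0.2601] -93.13 tilt [ 0.003 -0.009 -1.   ] j [ -6.  20.  -0.   0. -69.   3.] F [ 1.4 -0.2  3.3] g 0.991 0.0 t 19.7333
[-0.0862, 0.0026, 0.015] spin -22.53
[-0.0806, -0.0306, 0.015] spin -22.53
[-0.0628, -0.0592, 0.015] spin -22.53
[-0.0353, -0.0787, 0.015] spin -22.53
```

View pics/s5.png

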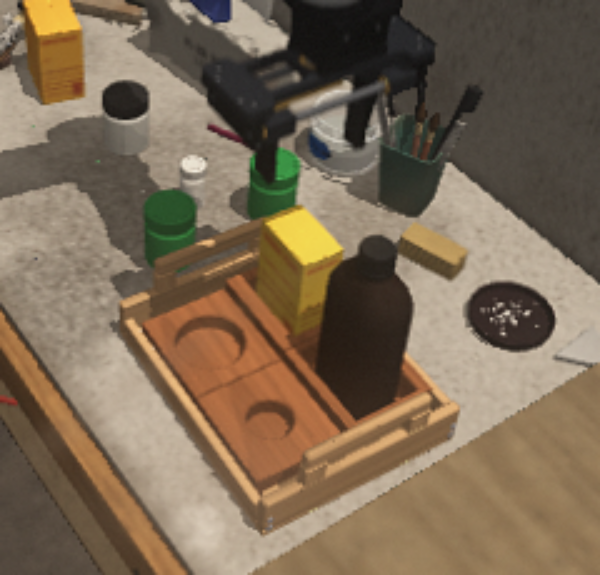

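Both back-row items are seated upright: carton top at 0.139 m, bottle cap at 0.208 m. The front wells are empty. Next is the black-lidded jar (crop (126,118)).

Request:
{"fn": "servo_tool", "kwargs": {
  "slide": [
    [-0.014, 0, 0.003],
    [-0.032, 0.001, 0.006],
    [-0.05, 0.001, 0.009],
    [-0.068, 0.002, 0.012],
    [-0.086, 0.002, 0.015]
  ],
  "spin": [-5, -11, -18, -24, -30],
  "grip": [0, 0, 0, 0, 0]
}}

```text
time_s: 20.15
tcp_pos: [0.5744, -0.1319, 0.2386]
ee_rot: [[0.456, -0.89, 0.0], [-0.89, -0.456, 0.0], [0.0, -0.0, -1.0]]
wrist_force: [-0.1, 0.9, 0.0]
gripper_width: 0.997
gripper_force: 0.0
```

Request:
{"fn": "servo_tool", "kwargs": {
  "slide": [
    [-0.015, -0.008, 0.003],
    [-0.03, -0.016, 0.006],
    [-0.046, -0.025, 0.009],
    [-0.061, -0.033, 0.012],
    [-0.076, -0.041, 0.015]
  ],
  "spin": [-6, -12, -18, -24, -30],
  "grip": [0, 0, 0, 0, 0]
}}

```text
time_s: 20.57
tcp_pos: [0.5769, -0.0454, 0.2236]
ee_rot: [[0.84, -0.543, 0.0], [-0.543, -0.84, 0.0], [0.0, -0.0, -1.0]]
wrist_force: [0.1, -0.8, 0.4]
gripper_width: 1.0
gripper_force: 0.0
```

Request:
{"fn": "servo_tool", "kwargs": {
  "slide": [
    [-0.009, -0.015, 0.003],
    [-0.018, -0.03, 0.006],
    [-0.027, -0.044, 0.009],
    [-0.036, -0.059, 0.012],
    [-0.045, -0.074, 0.015]
  ],
  "spin": [-6, -12, -18, -24, -30],
  "grip": [0, 0, 0, 0, 0]
}}

```text
time_s: 20.98
tcp_pos: [0.5797, 0.0412, 0.2086]
ee_rot: [[0.999, -0.05, 0.0], [-0.05, -0.999, 0.0], [0.0, -0.0, -1.0]]
wrist_force: [-0.6, -1.0, 0.1]
gripper_width: 1.002
gripper_force: 0.0
```

Request:
{"fn": "servo_tool", "kwargs": {
  "slide": [
    [-0.001, -0.02, 0.003],
    [-0.001, -0.042, 0.006],
    [-0.002, -0.063, 0.009],
    [-0.002, -0.08, 0.012],
    [-0.002, -0.086, 0.015]
  ],
  "spin": [0, 0, 0, 0, 0],
  "grip": [0, 0, 0, 0, 0]
}}

```text
time_s: 21.4
tcp_pos: [0.5827, 0.1284, 0.1935]
ee_rot: [[0.999, -0.053, 0.001], [-0.053, -0.999, 0.0], [0.001, -0.0, -1.0]]
wrist_force: [0.5, 0.4, 0.8]
gripper_width: 1.003
gripper_force: 0.0
```

Request:
{"fn": "servo_tool", "kwargs": {
  "slide": [
    [0, 0, 0],
    [0, 0, 0],
    [0, 0, 0],
    [0, 0, 0],
    [0, 0, 0]
  ],
  "spin": [0, 0, 0, 0, 0],
  "grip": [0, 0, 0, 0, 0]
}}

```text
time_s: 21.82
tcp_pos: [0.5827, 0.1255, 0.1939]
ee_rot: [[0.998, -0.057, 0.0], [-0.057, -0.998, 0.0], [0.0, -0.0, -1.0]]
wrist_force: [0.6, -0.1, 0.2]
gripper_width: 1.0
gripper_force: 0.0
```

```bash
python3 -c "
from h import *
plan([.582,.1255,.068],-3.2,1)"
```

```text
from [0.5827 0.1255 0.1939] -3.25 tilt [ 0. -0. -1.] j [ 28.  22.  -8.   0. -60.  59.] F [ 0.6 -0.1  0.2] g 1.0 0.0 t 21.8167
[-0.0007, -0.0, 0.1259] spin -0.05
```

Request:
{"fn": "servo_tool", "kwargs": {
  "slide": [
    [-0.001, 0, 0.02],
    [-0.001, 0, 0.05],
    [-0.001, 0, 0.08],
    [-0.001, 0, 0.108],
    [-0.001, 0, 0.126]
  ],
  "spin": [0, 0, 0, 0, 0],
  "grip": [0, 0, 0, 0, 0]
}}

```text
time_s: 22.23
tcp_pos: [0.5802, 0.1252, 0.065]
ee_rot: [[0.998, -0.057, -0.003], [-0.057, -0.998, -0.001], [-0.003, 0.001, -1.0]]
wrist_force: [-0.4, -0.9, 0.6]
gripper_width: 1.004
gripper_force: 0.0
```

Request:
{"fn": "servo_tool", "kwargs": {
  "slide": [
    [0, 0, 0],
    [0, 0, 0],
    [0, 0, 0],
    [0, 0, 0],
    [0, 0, 0]
  ],
  "spin": [0, 0, 0, 0, 0],
  "grip": [0, 0.2, 0.4, 0.6, 1]
}}

```text
time_s: 22.65
tcp_pos: [0.5825, 0.1267, 0.0694]
ee_rot: [[0.998, -0.055, 0.003], [-0.055, -0.998, 0.001], [0.003, -0.002, -1.0]]
wrist_force: [0.5, -0.5, -0.0]
gripper_width: 0.787
gripper_force: 0.0
```

Request:
{"fn": "servo_tool", "kwargs": {
  "slide": [
    [0, 0, 0],
    [0, 0, 0],
    [0, 0, 0],
    [0, 0, 0],
    [0, 0, 0]
  ],
  "spin": [0, 0, 0, 0, 0],
  "grip": [1, 1, 1, 1, 1]
}}

```text
time_s: 23.07
tcp_pos: [0.5821, 0.1265, 0.0685]
ee_rot: [[0.998, -0.055, 0.002], [-0.055, -0.998, 0.0], [0.002, -0.0, -1.0]]
wrist_force: [-1.1, -1.0, 5.3]
gripper_width: 0.622
gripper_force: 30.0
```

Request:
{"fn": "servo_tool", "kwargs": {
  "slide": [
    [0, 0, 0],
    [0, 0, -0.01],
    [0, 0, -0.03],
    [0, 0, -0.05],
    [0, 0, -0.07]
  ],
  "spin": [0, 0, 0, 0, 0],
  "grip": [1, 1, 1, 1, 1]
}}

```text
time_s: 23.48
tcp_pos: [0.5808, 0.1262, 0.1378]
ee_rot: [[0.998, -0.056, -0.002], [-0.056, -0.998, -0.001], [-0.002, 0.001, -1.0]]
wrist_force: [0.4, -0.3, -1.8]
gripper_width: 0.626
gripper_force: 30.0
```

Request:
{"fn": "servo_tool", "kwargs": {
  "slide": [
    [0, 0, -0.02],
    [0, 0, -0.035],
    [0, 0, -0.05],
    [0, 0, -0.06],
    [0, 0, -0.06]
  ],
  "spin": [0, 0, 0, 0, 0],
  "grip": [1, 1, 1, 1, 1]
}}

```text
time_s: 23.9
tcp_pos: [0.5824, 0.1268, 0.1999]
ee_rot: [[0.998, -0.055, 0.004], [-0.055, -0.998, 0.002], [0.004, -0.002, -1.0]]
wrist_force: [0.0, 0.6, -0.7]
gripper_width: 0.626
gripper_force: 30.0
```

```bash
python3 -c "
from h import *
plan([.4748,-.2123,.198],-3.2,4)"
```

```text
from [0.5824 0.1268 0.1999] -3.16 tilt [ 0.004 -0.002 -1.   ] j [ 28.  21.  -8.   0. -61.  59.] F [ 0.   0.6 -0.7] g 0.626 30.000883238208758 t 23.9
[-0.0222, 0.0861, 0.0005] spin 0.01
[-0.0222, 0.0861, 0.0005] spin 0.01
[-0.0222, 0.0861, 0.0005] spin 0.01
[-0.0222, 0.0861, 0.0005] spin 0.01
```

Request:
{"fn": "servo_tool", "kwargs": {
  "slide": [
    [-0.003, 0.012, 0],
    [-0.008, 0.03, 0],
    [-0.013, 0.049, 0],
    [-0.017, 0.068, 0],
    [-0.022, 0.086, 0]
  ],
  "spin": [0, 0, 0, 0, 0],
  "grip": [1, 1, 1, 1, 1]
}}

```text
time_s: 24.32
tcp_pos: [0.5529, 0.0393, 0.1961]
ee_rot: [[0.998, -0.056, -0.003], [-0.056, -0.998, -0.001], [-0.003, 0.001, -1.0]]
wrist_force: [0.1, 0.4, -2.0]
gripper_width: 0.626
gripper_force: 30.0
```

Request:
{"fn": "servo_tool", "kwargs": {
  "slide": [
    [-0.004, 0.017, 0],
    [-0.009, 0.034, 0],
    [-0.013, 0.052, 0],
    [-0.018, 0.069, 0],
    [-0.022, 0.086, 0]
  ],
  "spin": [0, 0, 0, 0, 0],
  "grip": [1, 1, 1, 1, 1]
}}

```text
time_s: 24.73
tcp_pos: [0.5257, -0.0451, 0.1962]
ee_rot: [[0.998, -0.057, -0.003], [-0.057, -0.998, -0.0], [-0.003, 0.001, -1.0]]
wrist_force: [0.1, 0.3, -0.2]
gripper_width: 0.626
gripper_force: 30.0
```

Request:
{"fn": "servo_tool", "kwargs": {
  "slide": [
    [-0.004, 0.017, 0],
    [-0.009, 0.034, 0],
    [-0.013, 0.052, 0],
    [-0.018, 0.069, 0],
    [-0.022, 0.086, 0]
  ],
  "spin": [0, 0, 0, 0, 0],
  "grip": [1, 1, 1, 1, 1]
}}

```text
time_s: 25.15
tcp_pos: [0.4988, -0.1294, 0.1962]
ee_rot: [[0.998, -0.057, -0.003], [-0.057, -0.998, 0.0], [-0.004, 0.0, -1.0]]
wrist_force: [-0.2, -1.1, -1.8]
gripper_width: 0.627
gripper_force: 30.0
```

Request:
{"fn": "servo_tool", "kwargs": {
  "slide": [
    [-0.005, 0.02, 0],
    [-0.011, 0.042, 0],
    [-0.016, 0.064, 0],
    [-0.02, 0.08, 0],
    [-0.022, 0.086, 0]
  ],
  "spin": [0, 0, 0, 0, 0],
  "grip": [1, 1, 1, 1, 1]
}}

```text
time_s: 25.57
tcp_pos: [0.4718, -0.2145, 0.1963]
ee_rot: [[0.998, -0.059, -0.003], [-0.059, -0.998, 0.001], [-0.003, -0.0, -1.0]]
wrist_force: [-0.4, 1.2, -1.1]
gripper_width: 0.623
gripper_force: 30.0
```

Request:
{"fn": "servo_tool", "kwargs": {
  "slide": [
    [0, 0, 0],
    [0, 0, 0],
    [0, 0, 0],
    [0, 0, 0],
    [0, 0, 0]
  ],
  "spin": [0, 0, 0, 0, 0],
  "grip": [1, 1, 1, 1, 1]
}}

```text
time_s: 25.98
tcp_pos: [0.4748, -0.2116, 0.1975]
ee_rot: [[0.999, -0.054, -0.0], [-0.054, -0.999, 0.0], [-0.0, -0.0, -1.0]]
wrist_force: [0.4, 0.2, -2.0]
gripper_width: 0.623
gripper_force: 30.0
```

```bash
python3 - <<'E'
from h import *
c=capture("scene");cv2.imwrite("pics/s6.png",cv2.resize(c["pixels"][150:380,220:460],(600,575)))
plan([.4748,-.2123,.088],-3.2,1)
E
```

```text
from [ 0.4748 -0.2116  0.1975] -3.12 tilt [ 0. -0. -1.] j [ -6.  14. -18.  -0. -57.  93.] F [-0.4  1.1 -0.9] g 0.625 30.002734716624673 t 26.0333
[0.0, 0.0007, 0.1095] spin 0.08
```

View pics/s6.png

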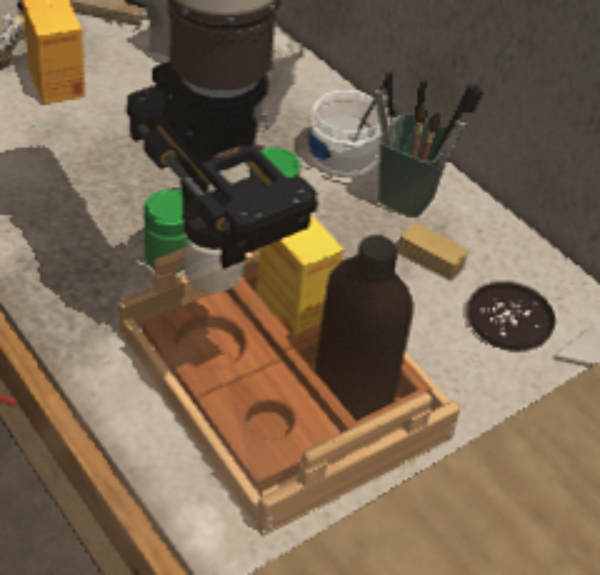

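The jar is held over the front-left well (crop (215,265)), and the back row is undisturbed. I'll lower it.

Request:
{"fn": "servo_tool", "kwargs": {
  "slide": [
    [0, 0.001, 0.01],
    [0, 0.001, 0.025],
    [0, 0.001, 0.042],
    [0, 0.001, 0.057],
    [0, 0.001, 0.067]
  ],
  "spin": [0, 0, 0, 0, 0],
  "grip": [1, 1, 1, 1, 1]
}}

```text
time_s: 26.45
tcp_pos: [0.4736, -0.2128, 0.1284]
ee_rot: [[0.998, -0.055, -0.003], [-0.055, -0.998, 0.001], [-0.003, -0.001, -1.0]]
wrist_force: [0.1, -0.0, -0.7]
gripper_width: 0.625
gripper_force: 30.0
```

Request:
{"fn": "servo_tool", "kwargs": {
  "slide": [
    [0, 0, 0.01],
    [0, 0, 0.02],
    [0, 0, 0.03],
    [0, 0, 0.036],
    [0, 0, 0.038]
  ],
  "spin": [0, 0, 0, 0, 0],
  "grip": [1, 1, 1, 1, 1]
}}

```text
time_s: 26.87
tcp_pos: [0.474, -0.2131, 0.0914]
ee_rot: [[0.998, -0.056, -0.002], [-0.056, -0.998, 0.0], [-0.002, -0.0, -1.0]]
wrist_force: [1.0, -0.2, -1.0]
gripper_width: 0.626
gripper_force: 30.0
```

Request:
{"fn": "servo_tool", "kwargs": {
  "slide": [
    [0, 0, 0],
    [0, 0, 0],
    [0, 0, 0],
    [0, 0, 0.002],
    [0, 0, 0.003]
  ],
  "spin": [0, 0, 0, 0, 0],
  "grip": [1, 1, 1, 1, 1]
}}

```text
time_s: 27.28
tcp_pos: [0.4748, -0.2133, 0.0898]
ee_rot: [[0.998, -0.055, 0.001], [-0.055, -0.998, -0.0], [0.001, 0.0, -1.0]]
wrist_force: [0.8, -0.2, -1.8]
gripper_width: 0.628
gripper_force: 30.0
```

```bash
python3 -c "
from h import *
plan([.4748,-.2123,.0865],-3.2,1)"
```

```text
from [ 0.4748 -0.2133  0.0898] -3.18 tilt [ 0.001  0.    -1.   ] j [ -6.  22. -26.  -0. -42.  93.] F [ 0.8 -0.2 -1.8] g 0.628 30.00264640165142 t 27.2833
[-0.0, -0.001, 0.0033] spin 0.02
```

Request:
{"fn": "servo_tool", "kwargs": {
  "slide": [
    [0, 0, 0.001],
    [0, 0, 0.002],
    [0, 0, 0.003],
    [0, 0, 0.003],
    [0, 0, 0.003]
  ],
  "spin": [0, 0, 0, 0, 0],
  "grip": [1, 1, 1, 1, 1]
}}

```text
time_s: 27.7
tcp_pos: [0.4746, -0.2133, 0.0866]
ee_rot: [[0.998, -0.055, 0.0], [-0.055, -0.998, -0.0], [0.0, 0.0, -1.0]]
wrist_force: [-0.8, -0.8, 0.3]
gripper_width: 0.628
gripper_force: 30.0
```

Request:
{"fn": "servo_tool", "kwargs": {
  "slide": [
    [0, 0, 0],
    [0, 0, 0],
    [0, 0, 0],
    [0, 0, 0],
    [0, 0, 0]
  ],
  "spin": [0, 0, 0, 0, 0],
  "grip": [0.35, 0.32, 0.28, 0.25, 0.25]
}}

```text
time_s: 28.12
tcp_pos: [0.4746, -0.2133, 0.0866]
ee_rot: [[0.998, -0.055, 0.0], [-0.055, -0.998, -0.0], [0.0, 0.0, -1.0]]
wrist_force: [-0.9, -0.3, 0.5]
gripper_width: 0.738
gripper_force: 0.0
```

Request:
{"fn": "servo_tool", "kwargs": {
  "slide": [
    [0, 0, 0],
    [0, 0, 0],
    [0, 0, -0.005],
    [0, 0, -0.02],
    [0, 0, -0.04]
  ],
  "spin": [0, 0, 0, 0, 0],
  "grip": [0.25, 0.25, 0.25, 0.25, 0.25]
}}

```text
time_s: 28.53
tcp_pos: [0.4734, -0.213, 0.1259]
ee_rot: [[0.998, -0.056, -0.004], [-0.056, -0.998, 0.001], [-0.004, -0.0, -1.0]]
wrist_force: [0.2, 0.2, 0.4]
gripper_width: 0.754
gripper_force: 0.0
```

Request:
{"fn": "servo_tool", "kwargs": {
  "slide": [
    [0, 0, -0.02],
    [0, 0, -0.04],
    [0, 0, -0.06],
    [0, 0, -0.07],
    [0, 0, -0.07]
  ],
  "spin": [0, 0, 0, 0, 0],
  "grip": [0.25, 0.25, 0.25, 0.25, 0.25]
}}

```text
time_s: 28.95
tcp_pos: [0.476, -0.2136, 0.1993]
ee_rot: [[0.998, -0.055, 0.006], [-0.055, -0.998, -0.001], [0.006, 0.001, -1.0]]
wrist_force: [0.2, 0.1, -0.5]
gripper_width: 0.753
gripper_force: 0.0
```

```bash
python3 - <<'E'
from h import *
plan([.589,-.0085,.19],-3.2,2)
E
```

```text
from [ 0.476  -0.2136  0.1993] -3.16 tilt [ 0.006  0.001 -1.   ] j [ -6.  14. -18.   0. -57.  93.] F [ 0.2  0.1 -0.5] g 0.753 0.0 t 28.95
[0.0508, -0.1055, 0.0047] spin 0.02
[0.0508, -0.1055, 0.0047] spin 0.02
```

Request:
{"fn": "servo_tool", "kwargs": {
  "slide": [
    [0.008, -0.017, 0],
    [0.018, -0.038, 0],
    [0.029, -0.06, 0],
    [0.04, -0.083, 0.003],
    [0.051, -0.106, 0.005]
  ],
  "spin": [0, 0, 0, 0, 0],
  "grip": [0.25, 0.25, 0.25, 0.25, 0.25]
}}

```text
time_s: 29.37
tcp_pos: [0.5309, -0.1092, 0.19]
ee_rot: [[0.998, -0.056, -0.003], [-0.056, -0.998, 0.0], [-0.003, -0.0, -1.0]]
wrist_force: [0.4, -1.0, -0.6]
gripper_width: 0.752
gripper_force: 0.0
```

Request:
{"fn": "servo_tool", "kwargs": {
  "slide": [
    [0.011, -0.023, 0],
    [0.023, -0.047, 0],
    [0.035, -0.072, 0.002],
    [0.046, -0.094, 0.004],
    [0.051, -0.106, 0.005]
  ],
  "spin": [0, 0, 0, 0, 0],
  "grip": [0.25, 0.25, 0.25, 0.25, 0.25]
}}

```text
time_s: 29.78
tcp_pos: [0.5886, -0.0052, 0.1846]
ee_rot: [[0.999, -0.054, -0.002], [-0.054, -0.999, -0.0], [-0.002, 0.0, -1.0]]
wrist_force: [-0.5, 0.0, 0.5]
gripper_width: 0.745
gripper_force: 0.0
```

Request:
{"fn": "servo_tool", "kwargs": {
  "slide": [
    [0, 0, 0],
    [0, 0, 0],
    [0, 0, 0],
    [0, 0, 0],
    [0, 0, 0]
  ],
  "spin": [0, 0, 0, 0, 0],
  "grip": [0.25, 0.25, 0.25, 0.25, 0.25]
}}

```text
time_s: 30.2
tcp_pos: [0.5877, -0.0082, 0.1867]
ee_rot: [[0.998, -0.057, -0.0], [-0.057, -0.998, 0.0], [-0.0, -0.0, -1.0]]
wrist_force: [-0.2, 0.4, 0.4]
gripper_width: 0.747
gripper_force: 0.0
```

```bash
python3 - <<'E'
from h import *
plan([.589,-.0085,.05],-3.2,1)
c=capture("scene");cv2.imwrite("pics/s7.png",cv2.resize(c["pixels"][150:380,220:460],(600,575)))
X=cloud(c).reshape(-1,3)
B=X[(np.hypot(X[:,0]-.4748,X[:,1]+.213)<.04)&(X[:,2]>.06)&(X[:,2]<.12)]
print("jar z",np.percentile(B[:,2],[50,90,100]))
E
```

```text
from [ 0.5877 -0.0082  0.1867] -3.26 tilt [-0. -0. -1.] j [ 15.  21. -10.  -0. -59.  72.] F [-0.2  0.4  0.4] g 0.747 0.0 t 30.2
[0.0013, 0.0002, 0.1367] spin -0.06
jar z [0.09212301 0.09504532 0.09799821]
```

View pics/s7.png

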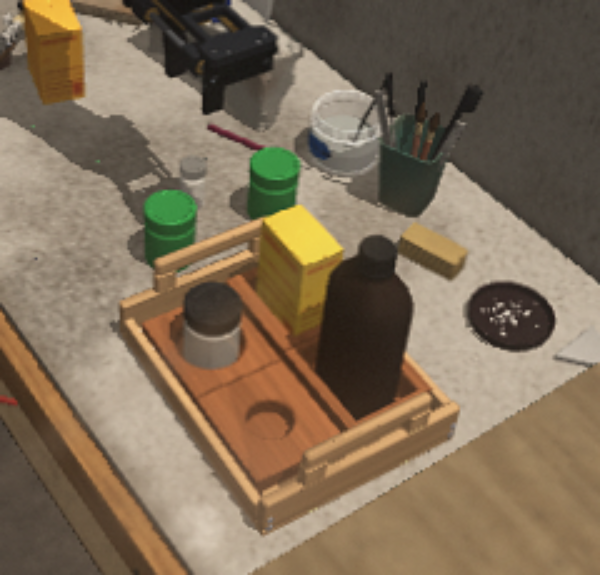

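The jar is seated in its well (crop (212,325), lid top at 0.093 m), and the vial is still at (193,175). I'll descend on the vial.

Request:
{"fn": "servo_tool", "kwargs": {
  "slide": [
    [0.001, 0, 0.02],
    [0.001, 0, 0.05],
    [0.001, 0, 0.085],
    [0.001, 0, 0.115],
    [0.001, 0, 0.136]
  ],
  "spin": [0, 0, 0, 0, 0],
  "grip": [0.25, 0.25, 0.25, 0.25, 0.25]
}}

```text
time_s: 30.67
tcp_pos: [0.5875, -0.0081, 0.0481]
ee_rot: [[0.998, -0.057, -0.003], [-0.057, -0.998, -0.0], [-0.003, 0.001, -1.0]]
wrist_force: [0.3, -0.6, 0.2]
gripper_width: 0.755
gripper_force: 0.0
```

Request:
{"fn": "servo_tool", "kwargs": {
  "slide": [
    [0, 0, 0],
    [0, 0, 0],
    [0, 0, 0],
    [0, 0, 0],
    [0, 0, 0]
  ],
  "spin": [0, 0, 0, 0, 0],
  "grip": [0.25, 0.4, 0.5, 0.6, 1]
}}

```text
time_s: 31.08
tcp_pos: [0.5903, -0.0071, 0.0525]
ee_rot: [[0.998, -0.055, 0.004], [-0.055, -0.998, 0.001], [0.004, -0.001, -1.0]]
wrist_force: [0.3, -0.5, -0.1]
gripper_width: 0.533
gripper_force: 0.0
```

Request:
{"fn": "servo_tool", "kwargs": {
  "slide": [
    [0, 0, 0],
    [0, 0, 0],
    [0, 0, 0],
    [0, 0, 0],
    [0, 0, 0]
  ],
  "spin": [0, 0, 0, 0, 0],
  "grip": [1, 1, 1, 1, 1]
}}

```text
time_s: 31.5
tcp_pos: [0.5895, -0.0073, 0.0512]
ee_rot: [[0.998, -0.055, 0.001], [-0.055, -0.998, -0.0], [0.001, 0.0, -1.0]]
wrist_force: [-1.6, 0.0, 4.0]
gripper_width: 0.317
gripper_force: 29.3
```

Request:
{"fn": "servo_tool", "kwargs": {
  "slide": [
    [0, 0, 0],
    [0, 0, 0],
    [0, 0, 0],
    [0, 0, 0],
    [0, 0, 0]
  ],
  "spin": [0, 0, 0, 0, 0],
  "grip": [1, 1, 1, 1, 1]
}}

```text
time_s: 31.92
tcp_pos: [0.5895, -0.0073, 0.0511]
ee_rot: [[0.998, -0.055, 0.001], [-0.055, -0.998, -0.0], [0.001, 0.0, -1.0]]
wrist_force: [-1.5, -1.5, 5.4]
gripper_width: 0.317
gripper_force: 29.3
```

```bash
python3 - <<'E'
from h import *
plan([.589,-.0085,.05],-3.2,1)
E
```

```text
from [ 0.5895 -0.0073  0.0511] -3.16 tilt [ 0.001  0.    -1.   ] j [ 15.  30. -18.   0. -42.  72.] F [-1.5 -1.5  5.4] g 0.317 29.330026256939163 t 31.9167
[-0.0005, 0.0012, 0.0011] spin 0.04
```

Request:
{"fn": "servo_tool", "kwargs": {
  "slide": [
    [0, 0, -0.005],
    [0, 0, -0.02],
    [0, 0, -0.045],
    [0, 0, -0.07],
    [0, 0, -0.095]
  ],
  "spin": [0, 0, 0, 0, 0],
  "grip": [1, 1, 1, 1, 1]
}}

```text
time_s: 32.33
tcp_pos: [0.5885, -0.0072, 0.1458]
ee_rot: [[0.998, -0.056, -0.002], [-0.056, -0.998, -0.0], [-0.002, 0.0, -1.0]]
wrist_force: [0.4, -0.3, -0.3]
gripper_width: 0.318
gripper_force: 29.3
```

Request:
{"fn": "servo_tool", "kwargs": {
  "slide": [
    [0, 0, -0.02],
    [0, 0, -0.04],
    [0, 0, -0.05],
    [0, 0, -0.055],
    [0, 0, -0.055]
  ],
  "spin": [0, 0, 0, 0, 0],
  "grip": [1, 1, 1, 1, 1]
}}

```text
time_s: 32.75
tcp_pos: [0.5893, -0.0071, 0.201]
ee_rot: [[0.998, -0.056, 0.001], [-0.056, -0.998, 0.001], [0.001, -0.001, -1.0]]
wrist_force: [-0.1, 0.7, -0.8]
gripper_width: 0.317
gripper_force: 29.3
```

```bash
python3 - <<'E'
from h import *
plan([.469,-.318,.20],-3.2,4)
E
```

```text
from [ 0.5893 -0.0071  0.201 ] -3.18 tilt [ 0.001 -0.001 -1.   ] j [ 15.  21.  -9.  -0. -61.  72.] F [-0.1  0.7 -0.8] g 0.317 29.330906117975246 t 32.75
[-0.0257, 0.0793, 0.0002] spin 0.0
[-0.0257, 0.0793, 0.0002] spin 0.0
[-0.0257, 0.0793, 0.0002] spin 0.0
[-0.0257, 0.0793, 0.0002] spin 0.0
```

Request:
{"fn": "servo_tool", "kwargs": {
  "slide": [
    [-0.004, 0.012, 0],
    [-0.009, 0.028, 0],
    [-0.015, 0.045, 0],
    [-0.02, 0.062, 0],
    [-0.026, 0.079, 0]
  ],
  "spin": [0, 0, 0, 0, 0],
  "grip": [1, 1, 1, 1, 1]
}}

```text
time_s: 33.17
tcp_pos: [0.5572, -0.0866, 0.199]
ee_rot: [[0.998, -0.056, -0.003], [-0.056, -0.998, -0.0], [-0.003, 0.0, -1.0]]
wrist_force: [-1.0, 0.8, -0.1]
gripper_width: 0.317
gripper_force: 29.3
```

Request:
{"fn": "servo_tool", "kwargs": {
  "slide": [
    [-0.005, 0.016, 0],
    [-0.01, 0.032, 0],
    [-0.016, 0.048, 0],
    [-0.021, 0.064, 0],
    [-0.026, 0.079, 0]
  ],
  "spin": [0, 0, 0, 0, 0],
  "grip": [1, 1, 1, 1, 1]
}}

```text
time_s: 33.58
tcp_pos: [0.5265, -0.164, 0.1991]
ee_rot: [[0.998, -0.057, -0.003], [-0.057, -0.998, 0.0], [-0.003, -0.0, -1.0]]
wrist_force: [0.1, 0.7, -0.1]
gripper_width: 0.312
gripper_force: 29.3
```

Request:
{"fn": "servo_tool", "kwargs": {
  "slide": [
    [-0.005, 0.016, 0],
    [-0.01, 0.032, 0],
    [-0.016, 0.048, 0],
    [-0.021, 0.064, 0],
    [-0.026, 0.079, 0]
  ],
  "spin": [0, 0, 0, 0, 0],
  "grip": [1, 1, 1, 1, 1]
}}

```text
time_s: 34.0
tcp_pos: [0.496, -0.2412, 0.1991]
ee_rot: [[0.998, -0.057, -0.003], [-0.057, -0.998, 0.001], [-0.003, -0.001, -1.0]]
wrist_force: [1.2, -0.1, -0.3]
gripper_width: 0.315
gripper_force: 29.3
```

Request:
{"fn": "servo_tool", "kwargs": {
  "slide": [
    [-0.006, 0.02, 0],
    [-0.013, 0.04, 0],
    [-0.019, 0.06, 0],
    [-0.024, 0.074, 0],
    [-0.026, 0.079, 0]
  ],
  "spin": [0, 0, 0, 0, 0],
  "grip": [1, 1, 1, 1, 1]
}}

```text
time_s: 34.42
tcp_pos: [0.4652, -0.3191, 0.1991]
ee_rot: [[0.998, -0.059, -0.003], [-0.059, -0.998, 0.001], [-0.003, -0.001, -1.0]]
wrist_force: [-0.0, 0.6, -0.8]
gripper_width: 0.317
gripper_force: 29.3
```

Request:
{"fn": "servo_tool", "kwargs": {
  "slide": [
    [0, 0, 0],
    [0, 0, 0],
    [0, 0, 0],
    [0, 0, 0],
    [0, 0, 0]
  ],
  "spin": [0, 0, 0, 0, 0],
  "grip": [1, 1, 1, 1, 1]
}}

```text
time_s: 34.83
tcp_pos: [0.4681, -0.3164, 0.2005]
ee_rot: [[0.999, -0.054, -0.0], [-0.054, -0.999, 0.0], [-0.0, -0.0, -1.0]]
wrist_force: [-0.5, 0.7, -0.7]
gripper_width: 0.322
gripper_force: 29.3
```

```bash
python3 - <<'E'
from h import *
plan([.469,-.318,.0691],-3.2,1)
c=capture("scene");cv2.imwrite("pics/s8.png",cv2.resize(c["pixels"][150:380,220:460],(600,575)))
E
```

```text
from [ 0.4681 -0.3164  0.2005] -3.11 tilt [-0. -0. -1.] j [-18.  18. -12.  -0. -59. 105.] F [-0.5  0.7 -0.7] g 0.322 29.3315726002038 t 34.8333
[0.001, 0.0016, 0.1314] spin 0.09
```

View pics/s8.png

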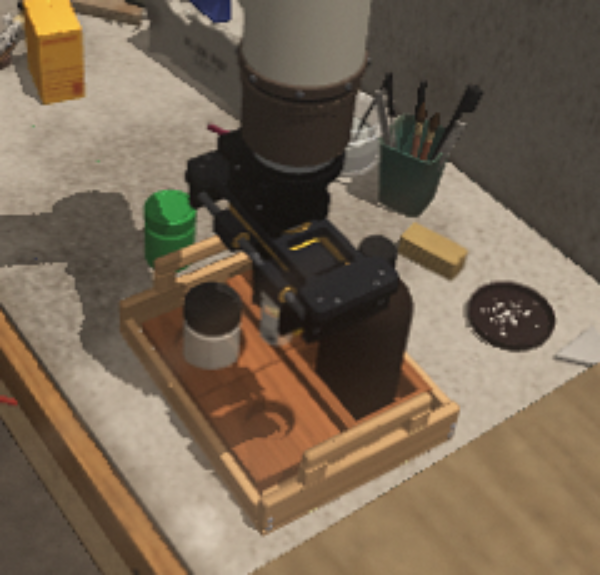

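The vial hangs between the fingers (crop (272,315)) above the front-right well. I'll lower it.

Request:
{"fn": "servo_tool", "kwargs": {
  "slide": [
    [0.001, 0.002, 0.01],
    [0.001, 0.002, 0.025],
    [0.001, 0.002, 0.045],
    [0.001, 0.002, 0.065],
    [0.001, 0.002, 0.08]
  ],
  "spin": [0, 0, 0, 0, 0],
  "grip": [1, 1, 1, 1, 1]
}}

```text
time_s: 35.3
tcp_pos: [0.4679, -0.3185, 0.1183]
ee_rot: [[0.998, -0.055, -0.002], [-0.055, -0.998, 0.001], [-0.002, -0.001, -1.0]]
wrist_force: [-0.9, 0.2, -1.1]
gripper_width: 0.317
gripper_force: 29.3
```

Request:
{"fn": "servo_tool", "kwargs": {
  "slide": [
    [0, 0, 0.012],
    [0, 0, 0.024],
    [0, 0, 0.035],
    [0, 0, 0.043],
    [0, 0, 0.046]
  ],
  "spin": [0, 0, 0, 0, 0],
  "grip": [1, 1, 1, 1, 1]
}}

```text
time_s: 35.72
tcp_pos: [0.4679, -0.3187, 0.0728]
ee_rot: [[0.998, -0.056, -0.003], [-0.056, -0.998, 0.001], [-0.003, -0.001, -1.0]]
wrist_force: [-0.3, -0.5, -0.1]
gripper_width: 0.318
gripper_force: 29.3
```

Request:
{"fn": "servo_tool", "kwargs": {
  "slide": [
    [0, 0, 0],
    [0, 0, 0],
    [0, 0, 0],
    [0, 0, 0],
    [0, 0, 0]
  ],
  "spin": [0, 0, 0, 0, 0],
  "grip": [1, 1, 1, 1, 1]
}}

```text
time_s: 36.13
tcp_pos: [0.469, -0.3192, 0.0752]
ee_rot: [[0.998, -0.055, 0.001], [-0.055, -0.998, -0.0], [0.001, 0.0, -1.0]]
wrist_force: [0.2, 0.5, 0.4]
gripper_width: 0.315
gripper_force: 29.3
```

```bash
python3 - <<'E'
from h import *
plan([.469,-.318,.0691],-3.2,1)
E
```

```text
from [ 0.469  -0.3192  0.0752] -3.18 tilt [ 0.001  0.    -1.   ] j [-18.  27. -20.   0. -43. 105.] F [0.2 0.5 0.4] g 0.315 29.331408778525656 t 36.1333
[-0.0001, -0.0012, 0.0061] spin 0.02
```

Request:
{"fn": "servo_tool", "kwargs": {
  "slide": [
    [0, -0.001, 0.002],
    [0, -0.001, 0.004],
    [0, -0.001, 0.005],
    [0, -0.001, 0.006],
    [0, -0.001, 0.006]
  ],
  "spin": [0, 0, 0, 0, 0],
  "grip": [1, 1, 1, 1, 1]
}}

```text
time_s: 36.55
tcp_pos: [0.4688, -0.3181, 0.0693]
ee_rot: [[0.998, -0.055, 0.0], [-0.055, -0.998, -0.0], [0.0, 0.0, -1.0]]
wrist_force: [-1.2, 0.9, 4.5]
gripper_width: 0.317
gripper_force: 29.3
```

Request:
{"fn": "servo_tool", "kwargs": {
  "slide": [
    [0, 0, 0],
    [0, 0, 0],
    [0, 0, 0],
    [0, 0, 0],
    [0, 0, 0]
  ],
  "spin": [0, 0, 0, 0, 0],
  "grip": [0.65, 0.6, 0.55, 0.5, 0.45]
}}

```text
time_s: 36.97
tcp_pos: [0.4686, -0.3181, 0.0683]
ee_rot: [[0.998, -0.055, -0.0], [-0.055, -0.998, 0.0], [-0.0, -0.0, -1.0]]
wrist_force: [-0.4, 0.2, 0.6]
gripper_width: 0.497
gripper_force: 0.0
```

Request:
{"fn": "servo_tool", "kwargs": {
  "slide": [
    [0, 0, 0],
    [0, 0, 0],
    [0, 0, -0.005],
    [0, 0, -0.02],
    [0, 0, -0.04]
  ],
  "spin": [0, 0, 0, 0, 0],
  "grip": [0.4, 0.4, 0.4, 0.4, 0.4]
}}

```text
time_s: 37.38
tcp_pos: [0.4676, -0.3177, 0.1078]
ee_rot: [[0.998, -0.056, -0.004], [-0.056, -0.998, 0.001], [-0.004, -0.001, -1.0]]
wrist_force: [0.3, 0.4, -0.1]
gripper_width: 0.598
gripper_force: 0.0
```

Request:
{"fn": "servo_tool", "kwargs": {
  "slide": [
    [0, 0, -0.03],
    [0, 0, -0.06],
    [0, 0, -0.095],
    [0, 0, -0.13],
    [0, 0, -0.16]
  ],
  "spin": [0, 0, 0, 0, 0],
  "grip": [0.4, 0.4, 0.4, 0.4, 0.4]
}}

```text
time_s: 37.8
tcp_pos: [0.4687, -0.3182, 0.2718]
ee_rot: [[0.998, -0.055, 0.002], [-0.055, -0.998, -0.001], [0.002, 0.001, -1.0]]
wrist_force: [-0.2, -0.2, -0.2]
gripper_width: 0.601
gripper_force: 0.0
```

Request:
{"fn": "servo_tool", "kwargs": {
  "slide": [
    [-0.01, -0.02, -0.01],
    [-0.02, -0.045, -0.02],
    [-0.03, -0.075, -0.03],
    [-0.035, -0.1, -0.03],
    [-0.04, -0.12, -0.03]
  ],
  "spin": [0, 0, 0, 0, 0],
  "grip": [0.4, 0.4, 0.4, 0.4, 0.4]
}}

```text
time_s: 38.22
tcp_pos: [0.4349, -0.1947, 0.2999]
ee_rot: [[0.998, -0.055, 0.003], [-0.055, -0.998, -0.0], [0.003, -0.0, -1.0]]
wrist_force: [0.8, -0.2, 0.1]
gripper_width: 0.602
gripper_force: 0.0
```

Request:
{"fn": "servo_tool", "kwargs": {
  "slide": [
    [0, -0.03, 0],
    [0, -0.06, 0],
    [0, -0.09, 0],
    [0, -0.12, 0],
    [0, -0.13, 0]
  ],
  "spin": [0, 0, 0, 0, 0],
  "grip": [0.4, 0.4, 0.4, 0.4, 0.4]
}}

```text
time_s: 38.63
tcp_pos: [0.4425, -0.0638, 0.2992]
ee_rot: [[0.999, -0.053, 0.001], [-0.053, -0.999, 0.001], [0.001, -0.001, -1.0]]
wrist_force: [-0.2, -0.5, -0.1]
gripper_width: 0.599
gripper_force: 0.0
```

```bash
python3 - <<'E'
from h import *
c=capture("scene");X=cloud(c).reshape(-1,3)
cv2.imwrite("pics/s9.png",cv2.resize(c["pixels"][110:380,160:460],(640,576)))
for n,x,y,r,lo,hi in(("vial",.469,-.318,.02,.06,.12),("jar",.4748,-.213,.03,.07,.12),("carton",.571,-.218,.03,.12,.17),("bottle",.564,-.323,.03,.19,.24)):
    B=X[(np.hypot(X[:,0]-x,X[:,1]-y)<r)&(X[:,2]>lo)&(X[:,2]<hi)];print(n,np.percentile(B[:,2],[50,90,98]).round(4))
s=sense();print(s["time_s"],s["tcp_pos"],s["wrist_force"])
E
```

```text
vial [0.08   0.0829 0.084 ]
jar [0.0926 0.0955 0.0965]
carton [0.1379 0.14   0.1409]
bottle [0.2075 0.2104 0.2113]
38.6833 [ 0.44267035 -0.06373984  0.29910467] [0.50761813 1.33724625 0.48443008]
```

View pics/s9.png

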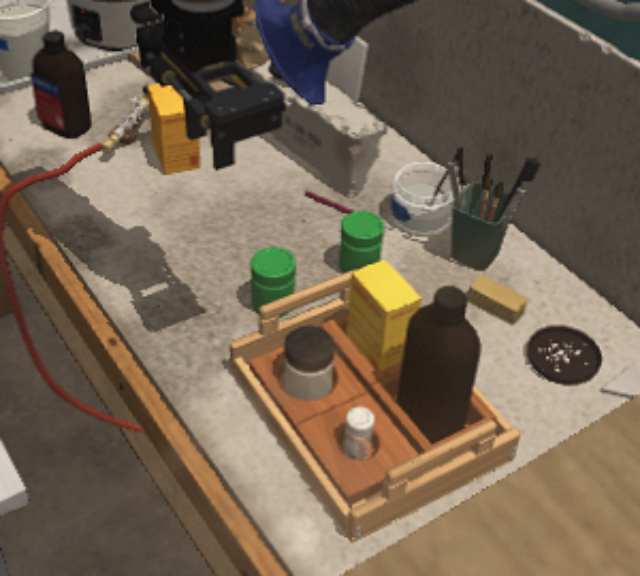

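All four sit upright in their wells: bottle at (438,370), carton (383,315), jar (308,362) and vial (358,432). Their tops measure 0.208, 0.138, 0.093 and 0.080 m, as expected when fully seated. The short bottle and the wide carton haven't moved, and the robot is clear of everything.

```bash
python3 -c "
from station import finish_job
print(finish_job())"
```

```text
the job is handed in; nothing more can be done
None
```

The job is handed in: the tall bottle and narrow carton went into the back row first, then the jar and vial into the front row, all upright and fully down, with the short labelled bottle and wide carton left where they stood.

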